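Gauge the brass blanks and sort them

TASK

Take the lid off the white pot by its knob and lay it flat on the cork mat. Then measure the brass blanks one at a time, the round-headed one first, then the square-headed one if there is one, then the T-shaped one: lay each flat on the gauge plate with its head centred under the foot, let go of it, press the foot down onto it by the pad for about a second to read its thickness, let the foot spring up, and put the blank into the pot if it is thicker than 10 mm or into the wooden tray if it is thinner. When all are sorted put the lid back on the pot, fully home, and leave everything else on the bench alone.

Things in the scene. Friction and masses are not known exactly. Their poses are not given: they have to be found in the camera images.
- board: grey soldering board, fixed, 270 x 280 x 12 high; the blanks lie on it at the start. Origin: centre of its underside, on the bench
- pot: white round stoneware pot, fixed, 134 across outside, 124 inside, rim 50 above the bench, floor 5 thick. Origin: centre of its underside
- lid: loose wooden lid of the pot, 138 across. Origin: centre of its underside, which is that of a locating disc 114 across and 4 thick (drops inside the pot's mouth with 5 to spare all round); above it the plate 5 thick that rests on the rim; above that a cylindrical knob 26 across from 9 to 37 above the origin. On the pot the origin is 46 above the pot's origin. z up
- mat: square cork mat 150 x 150 x 4 high, fixed: the place for the lid. Origin: centre of its underside
- tray: low open wooden tray for rejects, fixed, 130 (x) x 120 (y) outside, walls 4 thick and 25 high, floor 4. Origin: centre of its underside
- gauge: thickness gauge, fixed: a flat steel plate 160 (x, from -90 to +70) x 90 (y) x 10 high, a square column 80 high at x from +46 to +64, and on the column a sprung arm that reaches to -x over the plate and carries the foot. Origin: under the foot's axis, on the bench. The open side, to which a blank's tail should point, is -x (roughly towards the robot)
- anvil (a point): point on the gauge plate's top straight below the foot (10 above the bench), marked by a dark spot 20 across. A blank cannot come down from above there: bring it down 50 or more to the -x side and slide it in low over the plate, and take it out the same way; its x axis is the gauge's
- slide (a joint): travel of the gauge's arm downwards in m: 0 raised (foot 30 mm above the plate), up to 0.029; springs back up when let go (2 N at the top, about 4 N when low). Thickness of what the foot rests on = 0.030 - this value
- press_pad (a point): centre of the top of the round black press pad (22 across) straight above the foot; 66 above the bench when raised; the arm is 16 wide and 12 thick below it
- foot (a point): centre of the flat underside of the gauge's round steel foot, 14 across
- round_1: brass blank, flat, a round head 32 across and a straight tail 16 wide that ends 65 from the head's centre; 8 or 13 thick all over (to be measured). round_1 is one of two such blanks, of which at most one is there. Origin: underside of the head's centre; the tail runs along -x; z up as it lies at the start
- round_2: brass blank, flat, a round head 32 across and a straight tail 16 wide that ends 65 from the head's centre; 8 or 13 thick all over (to be measured). round_2 is one of two such blanks, of which at most one is there. Origin: underside of the head's centre; the tail runs along -x; z up as it lies at the start
- square_1: brass blank, flat, a square head 30 x 30 and a straight tail 16 wide that ends 65 from the head's centre; 8 or 13 thick all over (to be measured). square_1 is one of two such blanks, of which at most one is there. Origin: underside of the head's centre; the tail runs along -x; z up as it lies at the start
- square_2: brass blank, flat, a square head 30 x 30 and a straight tail 16 wide that ends 65 from the head's centre; 8 or 13 thick all over (to be measured). square_2 is one of two such blanks, of which at most one is there. Origin: underside of the head's centre; the tail runs along -x; z up as it lies at the start
- tee_1: brass blank, flat, a crossbar head (46 across the tail, 20 along it), so that the blank is a T and a straight tail 16 wide that ends 65 from the head's centre; 8 or 13 thick all over (to be measured). tee_1 is one of two such blanks, of which at most one is there. Origin: underside of the head's centre; the tail runs along -x; z up as it lies at the start
- tee_2: brass blank, flat, a crossbar head (46 across the tail, 20 along it), so that the blank is a T and a straight tail 16 wide that ends 65 from the head's centre; 8 or 13 thick all over (to be measured). tee_2 is one of two such blanks, of which at most one is there. Origin: underside of the head's centre; the tail runs along -x; z up as it lies at the start
- pliers_a: bystander, loose: pliers with blue grips, about 140 long, lying flat. Leave it alone
- pliers_b: bystander, loose: pliers with red grips, about 140 long, lying flat. Leave it alone
- jar: bystander, loose: small closed glass jar, 48 across, 50 high. Leave it alone
- hammer: bystander, loose: hammer about 220 long, lying. Leave it alone
- file: bystander, loose: flat file with a wooden handle, about 220 long, lying. Leave it alone
- wax_block: bystander, loose: green wax block 70 x 45 x 25. Leave it alone
- dapping_block: bystander, loose: steel round block, 52 across, 34 high. Leave it alone

How it is judged:
On the way, in this order (a step that is already met when the one before it is completed fails the run):
1. the pot's lid lies flat on the cork mat, let go (horizontal distance between lid and mat below 0.04 m and height (world z) of lid below 0.008 m and angle between lid's own z axis and vertical below 0.06 rad and contact force between the fingers and lid below 0.1 N), for 0.3 s.
2. the gauge's foot is held down on the head of round_1, which lies flat and let go on the gauge plate (horizontal distance between round_1 and anvil below 0.012 m and z of round_1 in the frame of gauge below 0.025 m and (z of foot in the frame of round_1 between 0.011 and 0.0137 m or z of foot in the frame of round_1 between -0.0007 and 0.002 m) and contact force between the fingers and round_1 below 0.1 N), for 0.4 s.
3. the gauge's foot is held down on the head of round_2, which lies flat and let go on the gauge plate (horizontal distance between round_2 and anvil below 0.012 m and z of round_2 in the frame of gauge below 0.025 m and (z of foot in the frame of round_2 between 0.006 and 0.0087 m or z of foot in the frame of round_2 between -0.0007 and 0.002 m) and contact force between the fingers and round_2 below 0.1 N), for 0.4 s.
4. the gauge's foot is held down on the head of square_1, which lies flat and let go on the gauge plate (horizontal distance between square_1 and anvil below 0.012 m and z of square_1 in the frame of gauge below 0.025 m and (z of foot in the frame of square_1 between 0.006 and 0.0087 m or z of foot in the frame of square_1 between -0.0007 and 0.002 m) and contact force between the fingers and square_1 below 0.1 N), for 0.4 s.
5. the gauge's foot is held down on the head of square_2, which lies flat and let go on the gauge plate (horizontal distance between square_2 and anvil below 0.012 m and z of square_2 in the frame of gauge below 0.025 m and (z of foot in the frame of square_2 between 0.011 and 0.0137 m or z of foot in the frame of square_2 between -0.0007 and 0.002 m) and contact force between the fingers and square_2 below 0.1 N), for 0.4 s.
6. the gauge's foot is held down on the head of tee_1, which lies flat and let go on the gauge plate (horizontal distance between tee_1 and anvil below 0.012 m and z of tee_1 in the frame of gauge below 0.025 m and (z of foot in the frame of tee_1 between 0.011 and 0.0137 m or z of foot in the frame of tee_1 between -0.0007 and 0.002 m) and contact force between the fingers and tee_1 below 0.1 N), for 0.4 s.
7. the gauge's foot is held down on the head of tee_2, which lies flat and let go on the gauge plate (horizontal distance between tee_2 and anvil below 0.012 m and z of tee_2 in the frame of gauge below 0.025 m and (z of foot in the frame of tee_2 between 0.006 and 0.0087 m or z of foot in the frame of tee_2 between -0.0007 and 0.002 m) and contact force between the fingers and tee_2 below 0.1 N), for 0.4 s.
At the end, for the whole second after the job is handed in: Every blank thicker than 10 mm lies in the pot and every thinner one in the tray (the middle of the blank's head inside the walls and less than 45 mm above the bench), all at rest; the lid sits home on the pot, level, within 8 mm of centred; the gauge's foot is up (horizontal distance between lid and pot below 0.008 m and z of lid in the frame of pot below 0.049 m and angle between lid's own z axis and vertical below 0.04 rad and value of joint slide below 0.004 m and linear speed of each of lid, round_1, round_2, square_1, square_2, tee_1, tee_2 below 0.02 m/s and horizontal distance between each of round_1, square_2, tee_1 and pot below 0.06 m and height (world z) of each of round_1, round_2, square_1, square_2, tee_1, tee_2 below 0.045 m and x of round_2 in the frame of tray between -0.061 and 0.061 m and y of round_2 in the frame of tray between -0.056 and 0.056 m and x of square_1 in the frame of tray between -0.061 and 0.061 m and y of square_1 in the frame of tray between -0.056 and 0.056 m and x of tee_2 in the frame of tray between -0.061 and 0.061 m and y of tee_2 in the frame of tray between -0.056 and 0.056 m); the robot touches nothing.
It fails at once if a bystander (pliers, jar, hammer, file, wax block or round steel block) moved more than 40 mm (distance of any of pliers_a, pliers_b, jar, hammer, file, wax_block, dapping_block from where it was at the start of the episode above 0.04 m).
Of round_1, round_2 only 1 to 1 are there at a start; the rules pass over those that are not, and their reading is None.
Of square_1, square_2, wax_block only 1 to 1 are there at a start; the rules pass over those that are not, and their reading is None.
Of tee_1, tee_2 only 1 to 1 are there at a start; the rules pass over those that are not, and their reading is None.
At some moment in a run one of round_1, round_2, square_1, square_2, tee_1, tee_2 may be knocked a few centimetres aside while the robot is not near it.
It also fails if it takes over 210 s, if anything falls off the work surface, if the arm or the gripper's body presses on something with over 40 N, if the wrist force passes 120 N, or if a joint passes its speed limit or range.

ROBOT

A 7-joint arm with a two-finger parallel gripper is mounted at the origin on the work surface. World frame = base frame: x ahead of the robot, y to its left, z up, the work surface at z = 0. Lengths are in m, angles in rad, forces in N, time in s.
With the tool pointing down it reaches from about 0.4 to 0.85 m from the base axis. Payload 4.5 kg.
Tool frame: the origin (TCP) lies on the mounting face of the last link; the fingertips stand 173 mm ahead of it and the grasp point (between the pads) lies 155 mm ahead of it (arm.pinch_z is the distance from the TCP to the grasp point, in m); z points along the fingers, y is the line along which they close (so a half turn about z gives the same grasp; the last joint's range is limited). The gripper opens to 85 mm and grips with 20 to 120 N. Pads are 22 mm wide; open, the fingers measure 114 mm over their backs; the gripper's body (76 mm by 85 mm) begins 54 mm behind the grasp point. The pads swing forward as they close: fully open they stand 13 mm farther back than shut.
Start: joints at [1.135, 0.689, -0.195, 1.565, 0.157, 0.902, -0.215], TCP at [0.283, -0.557, 0.405] pointing down, gripper open.
Joint ranges: [-3.01, 3.01], [-0.46, 2.08], [-1.47, 1.51], [0.13, 2.56], [-1, 4.14], [0.04, 2.09], [-2.66, 2.66]. Speed limits (rad/s): [2.57, 2.57, 3.14, 3.14, 3.14, 3.14, 3.14].

INTERFACE

Orientations are given as a unit quaternion [w, x, y, z].
In Python, from cell import arm gives the robot as it stands.
- The arm moves only by the shell command python3 -m pendant 'ROWS'. ROWS is JSON, a list of rows, each a list of 7 numbers: the opening, from 0 (shut) to 1 (fully open), then the shift along the tool's x, y, z each as a share of 80 mm, from -1 to 1, then the turn, a rotation vector about the tool's x, y, z each as a share of 2 pi rad, from -1 to 1. In form: [[hand, x, y, z, wx, wy, wz], ...]. A call has 1 to 12 rows; each row shifts and turns the commanded pose from where the row before left it, along the tool's axes as they then stand; what a row does not reach is not made up. A row lasts 1/12 s, in which the tool goes at most 41.7 mm and 7.16 degrees, less where a joint would pass 70% of its speed; a pose out of reach is approached as far as the arm can. A call with a number of a shift or a turn outside -1 to 1 is refused whole. A call with a gripper value outside its range is refused whole. The fingers move at their own pace and stop on an object; the grip force is fixed at half the most. Time passes only in rows, so rows that do not move let the fingers close. It gives the time, the measured TCP pose, the force, the opening and the grip force at its end, in the units of the state.
- arm.state(): the state, without advancing time (a new reading comes with each control period).
- arm.camera(name): name is "scene" or "side" or "wrist"; returns a dict with "frame" (420x560x3 uint8, red, green, blue), "intrinsics" (3x3 intrinsics, pixels), "origin" and "rotation" of the camera in the world; the wrist camera has in their place "tool_from_camera" (4x4, takes a point from camera to tool coordinates, whose origin is the TCP and whose axes are the flange's). Camera axes: x right, y up, looking along -z (the intrinsics and any distortion apply to the point x, -y, -z); pixel columns grow to the right and rows downward; lengths in m; the calibration is good to about 2 mm. A picture is of the moment at which its call begins: read the wrist's pose just before it. There is no depth.
- arm.job_done(): hands the job in; it is judged then, once.
Trained networks look in a picture, given as the dict that the camera call returned (one of the last four; its "shot" number tells which), for a name from the list of things; names that differ only in an ending like _2 or _b are one class to them, and where a whole thing is asked for, a point or a joint stands for the part that bears it (a point fixed in the world has none). Each returns a list of dicts, best first, with "conf" (0 to 1); they miss things now and then, are a little off and sometimes report something else, mostly with a low value. They report only what shows in the picture. A call takes as long as a camera call.
- arm.find_in(label, picture): "extent" ([left, top, right, bottom] in pixels, round what is visible of it).
- arm.cut_out(label, picture): "region" (420x560 bool, what is visible of it) and "extent" ([left, top, right, bottom] in pixels, round what is visible of it).
- arm.pinpoint(label, picture): "uv" ([column, row] in pixels: a listed point, or the origin of a listed thing).
The state is a dict: "time": time; "joint_positions": joint angles; "joint_vel": joint speeds; "tau": joint torques, N m; "ee_pos": TCP position; "eef_rot": TCP orientation; "contact_force": force on the tool from outside, world axes, zero at the start; "ft_torque": the same for the moment, N m; "finger_gap": finger opening in m; "finger_force": force on a finger pad.
Only numpy, scipy, OpenCV 4.12 (cv2) and the standard library are available. Lean on these libraries where they do the work, as an engineer would, in place of code of your own. Each camera call takes 0.05 s, during which the arm holds its last target. There are 200 camera calls.

## Working session

There is one attempt and no reset: what is moved stays moved. The work goes in short steps, Python scripts to look and compute and a shell command to move; the robot and the scene stay as the last step left them, time stands still between calls to the robot, and variables do not carry over. Pictures are saved under pics/ and viewed, at most 17 in all, crops included, and the job is handed in when it is done.

```bash
ls; mkdir -p pics
cat > h.py <<'E'
import numpy as np, cv2
from cell import arm
from scipy.spatial.transform import Rotation as R
def rot(q): return R.from_quat([q[1],q[2],q[3],q[0]]).as_matrix()
def cam(p,st=None):
    if 'origin' in p: return np.array(p['origin']),np.array(p['rotation'])
    T=np.array(p['tool_from_camera']); W=rot(st['eef_rot'])
    return np.array(st['ee_pos'])+W@T[:3,3], W@T[:3,:3]
def ray(uv,p,st=None):
    o,r=cam(p,st);K=np.array(p['intrinsics'])
    d=np.linalg.inv(K)@np.array([uv[0],uv[1],1.]); d=r@(d*[1,-1,-1]); return o,d/np.linalg.norm(d)
def onz(uv,p,z,st=None):
    o,d=ray(uv,p,st); return o+d*(z-o[2])/d[2]
def meet(a,b):
    A=np.zeros((3,3));c=np.zeros(3)
    for o,d in(a,b):
        M=np.eye(3)-np.outer(d,d);A+=M;c+=M@o
    return np.linalg.solve(A,c)
def snap(n):
    st=arm.state();p=arm.camera(n);return p,st
def save(p,f): cv2.imwrite('pics/'+f,p['frame'][:,:,::-1])
E
python3 - <<'E'
from h import *
a,st=snap('scene');b,_=snap('side')
save(a,'scene0.png');save(b,'side0.png')
print(st['ee_pos'],st['eef_rot'],st['finger_gap'])
print({k:v for k,v in a.items() if k not in('frame',)}, b['origin'])
for l in ['board','pot','lid','mat','tray','gauge','anvil','press_pad','foot','round_1','square_1','tee_1','pliers_a','jar','hammer','file','wax_block','dapping_block']:
    x=arm.pinpoint(l,a);y=arm.pinpoint(l,b)
    s=l+' '
    for q in x[:2]: s+=' A%s %.2f'%(np.round(q['uv']),q['conf'])
    for q in y[:2]: s+=' B%s %.2f'%(np.round(q['uv']),q['conf'])
    if x and y: s+=' '+str(np.round(meet(ray(x[0]['uv'],a),ray(y[0]['uv'],b)),4))
    if x: s+=' z0 '+str(np.round(onz(x[0]['uv'],a,.0),4)[:2])
    if y: s+=' z0 '+str(np.round(onz(y[0]['uv'],b,.0),4)[:2])
    print(s)
E
```

```text
pics
[ 0.28274963 -0.55699795  0.40384737] [-9.09377431e-04  9.72526677e-01  2.32789494e-01 -2.95799323e-04] 0.08527994191306368
{'intrinsics': array([[390.59607885,   0.        , 278.2512267 ],
       [  0.        , 390.59607885, 209.45524099],
       [  0.        ,   0.        ,   1.        ]]), 'origin': array([1.04642017, 0.35448507, 1.06777628]), 'rotation': array([0.41572793, 0.11878436, 0.24397357, 0.86806535]), 'shot': 1} [ 0.22221178 -1.08074459  1.39835625]Traceback (most recent call last):
  File "<stdin>", line 11, in <module>
  File "h.py", line 11, in ray
    d=np.linalg.inv(K)@np.array([uv[0],uv[1],1.]); d=r@(d*[1,-1,-1]); return o,d/np.linalg.norm(d)
                                                     ~^^~~~~~~~~~~~~
ValueError: matmul: Input operand 1 has a mismatch in its core dimension 0, with gufunc signature (n?,k),(k,m?)->(n?,m?) (size 3 is different from 4)
```

```bash
sed -i "s/np.array(p\['rotation'\])$/rot(p['rotation'])/" h.py
cat > look.py <<'E'
from h import *
def survey(labels,a,b):
  for l in labels:
    x=arm.pinpoint(l,a);y=arm.pinpoint(l,b)
    s=l+' '
    for q in x[:2]: s+=' A%s %.2f'%(np.round(q['uv']),q['conf'])
    for q in y[:2]: s+=' B%s %.2f'%(np.round(q['uv']),q['conf'])
    if x and y: s+=' '+str(np.round(meet(ray(x[0]['uv'],a),ray(y[0]['uv'],b)),4))
    if x: s+=' z0 '+str(np.round(onz(x[0]['uv'],a,.0),4)[:2])
    if y: s+=' z0 '+str(np.round(onz(y[0]['uv'],b,.0),4)[:2])
    print(s)
E
python3 - <<'E'
from look import *
a,st=snap('scene');b,_=snap('side')
save(a,'scene0.png');save(b,'side0.png')
survey(['board','pot','lid','mat','tray','gauge','anvil','press_pad','foot','round_1','square_1','tee_1','pliers_a','jar','hammer','file','wax_block','dapping_block'],a,b)
E
```

```text
board  A[225. 172.] 0.96 B[296. 290.] 0.86 B[299. 307.] 0.55 [ 0.5335 -0.2852  0.0012] z0 [ 0.5336 -0.2863] z0 [ 0.5332 -0.2841]
pot  B[277. 152.] 0.69 z0 [0.6534 0.2994]
lid  A[353. 301.] 0.86 B[275. 141.] 0.93 [0.6514 0.303  0.0485] z0 [0.6371 0.298 ] z0 [0.6633 0.3567]
mat  A[349. 234.] 0.85 B[238. 186.] 0.62 B[352. 252.] 0.27 [0.4711 0.173  0.0029] z0 [0.4671 0.1737] z0 [0.4735 0.1735]
tray  A[412. 255.] 0.85 A[347. 237.] 0.15 B[206. 155.] 0.79 [ 0.4036  0.3614 -0.0032] z0 [0.4075 0.3603] z0 [0.4017 0.3601]
gauge  A[277. 224.] 0.71 B[285. 217.] 0.87 [ 0.5839 -0.0158  0.0125] z0 [ 0.5784 -0.0202] z0 [ 0.5873 -0.0062]
anvil  A[276. 220.] 0.61 A[278. 290.] 0.15 B[285. 220.] 0.72 [ 0.5785 -0.0288  0.0163] z0 [ 0.5701 -0.0341] z0 [ 0.5837 -0.0172]
press_pad  A[190. 174.] 0.74 A[277. 214.] 0.61 B[286. 208.] 0.72 B[278. 141.] 0.51 [ 0.6207 -0.189   0.2233] z0 [ 0.6132 -0.3729] z0 [0.6035 0.0312]
foot  A[274. 216.] 0.73 B[285. 216.] 0.62 B[229. 237.] 0.41 [ 0.5791 -0.0313  0.0383] z0 [ 0.5615 -0.0456] z0 [ 0.5894 -0.0019]
round_1  A[191. 173.] 0.58 A[276. 224.] 0.40 B[330. 301.] 0.50 B[3
[... 280 characters left out ...]
7.] 0.75 B[233. 235.] 0.69 B[237. 129.] 0.45 [ 0.4032  0.441  -0.5037] z0 [0.55   0.4588] z0 [ 0.4028 -0.0296]
jar  A[277. 292.] 0.65 B[315. 182.] 0.63 [ 0.7443  0.1177 -0.0064] z0 [0.7492 0.1174] z0 [0.7391 0.1144]
hammer  A[197. 233.] 0.73 B[353. 252.] 0.61 B[263. 366.] 0.22 [ 0.7544 -0.1998 -0.0122] z0 [ 0.7577 -0.1935] z0 [ 0.7499 -0.2075]
file  A[214. 117.] 0.72 B[261. 364.] 0.73 [ 0.3686 -0.4847  0.0092] z0 [ 0.3663 -0.4936] z0 [ 0.3664 -0.4786]
wax_block  A[240. 261.] 0.64 B[333. 206.] 0.64 B[285. 208.] 0.41 [ 0.7501 -0.023   0.0191] z0 [ 0.7447 -0.0299] z0 [ 0.7574 -0.0083]
dapping_block  A[300. 303.] 0.84 B[309. 167.] 0.54 [0.7388 0.1876 0.0057] z0 [0.7349 0.188 ] z0 [0.7429 0.191 ]
```

View pics/scene0.png

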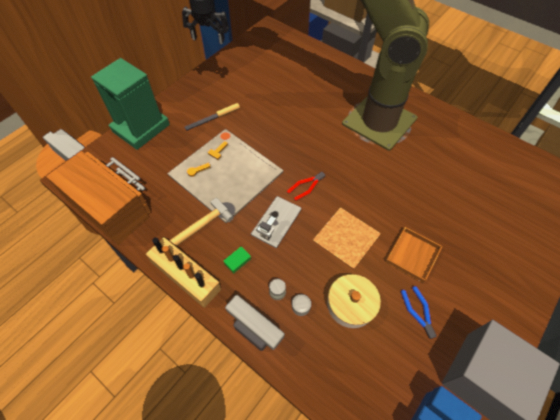

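View pics/side0.png

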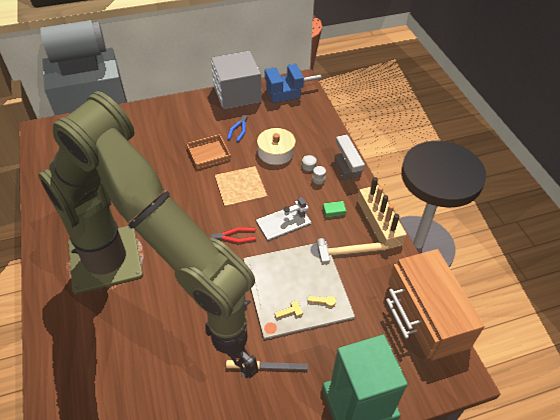

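```bash
python3 -m pendant '[[1,0,0,0,0,0,0.0187],[1,0,0,0,0,0,0.0187],[1,0,0,0,0,0,0.0187],[1,0,0,0,0,0,0.0187],[1,0.38,-0.33,0,0,0,0],[1,0.38,-0.33,0,0,0,0],[1,0.38,-0.33,0,0,0,0],[1,0.38,-0.33,0,0,0,0],[1,0.38,-0.33,0,0,0,0],[1,0.38,-0.33,0,0,0,0],[1,0.38,-0.33,0,0,0,0],[1,0,0,0,0,0,0]]'
python3 - <<'E'
from h import *
a,st=snap('wrist');save(a,'w1.png')
print(st['ee_pos'],st['eef_rot'],a['tool_from_camera'])
for l in ['round_1','tee_1','square_1']:
    for q in arm.pinpoint(l,a): print(l,q['conf'],np.round(q['uv']),onz(q['uv'],a,.012,st).round(4))
E
```

```text
time: 3.1
ee_pos: [0.5039, -0.3635, 0.4047]
eef_rot: [-0.003, 1.0, 0.007, 0.004]
contact_force: [1.9, 1.2, 0.5]
finger_gap: 0.0854
finger_force: 0.0
[ 0.50394962 -0.36354858  0.40472147] [-0.00328397  0.99996114  0.00727801  0.0037369 ] [[-5.27596967e-04  9.58849297e-01  2.83915035e-01  7.21632347e-02]
 [ 9.99999861e-01  5.11576780e-04  1.30573772e-04 -4.71171451e-04]
 [-2.00437705e-05  2.83915065e-01 -9.58849433e-01  3.07007134e-02]
 [ 0.00000000e+00  0.00000000e+00  0.00000000e+00  1.00000000e+00]]
round_1 0.55 [274.  55.] [ 0.6096 -0.3616  0.012 ]
round_1 0.38 [186. 137.] [ 0.5355 -0.2794  0.012 ]
tee_1 0.97 [265. 165.] [ 0.5097 -0.3553  0.012 ]
```

View pics/w1.png

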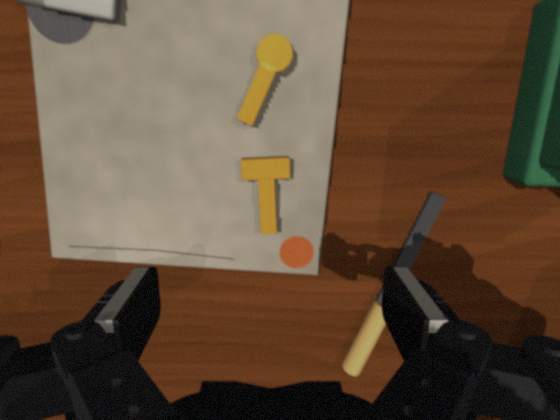

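```bash
python3 -m pendant '[[1,0.09,-0.46,0,0,0,0],[1,0.09,-0.46,0,0,0,0],[1,0.09,-0.46,0,0,0,0],[1,0.09,-0.46,0,0,0,0],[1,0.09,-0.46,0,0,0,0],[1,0.09,-0.46,0,0,0,0],[1,0.09,-0.46,0,0,0,0],[1,0.09,-0.46,0,0,0,0],[1,0.09,-0.46,0,0,0,0],[1,0,0,0,0,0,0]]'
python3 - <<'E'
from h import *
a,st=snap('wrist');save(a,'w2.png')
print(st['ee_pos'],st['eef_rot'])
for l,z in [('gauge',0),('anvil',.01),('press_pad',.066),('foot',.04),('mat',0)]:
    for q in arm.pinpoint(l,a): print(l,round(q['conf'],2),np.round(q['uv']),onz(q['uv'],a,z,st).round(4))
E
```

```text
time: 4.13
ee_pos: [0.5618, -0.0335, 0.4048]
eef_rot: [-0.003, 1.0, 0.005, 0.001]
contact_force: [-0.5, 0.4, 0.1]
finger_gap: 0.0852
finger_force: 0.0
[ 0.56177279 -0.03354927  0.40481862] [-3.17020383e-03  9.99982865e-01  4.83718844e-03  9.05883612e-04]
gauge 0.74 [267. 145.] [ 0.5836 -0.0266  0.    ]
anvil 0.97 [269. 144.] [ 0.5856 -0.0283  0.01  ]
press_pad 0.6 [262. 152.] [ 0.5868 -0.0234  0.066 ]
foot 0.96 [263. 150.] [ 0.5849 -0.0237  0.04  ]
foot 0.16 [264. 151.] [ 0.5838 -0.0244  0.04  ]
mat 0.72 [ 74. 240.] [0.4806 0.178  0.    ]
```

View pics/w2.png

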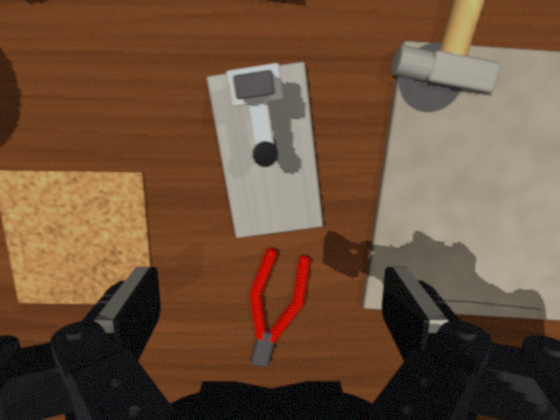

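```bash
python3 -m pendant '[[1,0,-0.5,0,0,0,0],[1,0,-0.5,0,0,0,0],[1,0,-0.5,0,0,0,0],[1,0,-0.5,0,0,0,0],[1,0,-0.5,0,0,0,0],[1,0,-0.5,0,0,0,0],[1,0,-0.5,0,0,0,0],[1,0,-0.5,0,0,0,0],[1,0,0,0,0,0,0]]'
python3 - <<'E'
from h import *
a,st=snap('wrist');save(a,'w3.png')
print(st['ee_pos'],st['eef_rot'],st['joint_positions'])
for l,z in [('lid',.046),('pot',0),('mat',0),('tray',0)]:
    for q in arm.pinpoint(l,a): print(l,round(q['conf'],2),np.round(q['uv']),onz(q['uv'],a,z,st).round(4))
E
```

```text
time: 5.18
ee_pos: [0.559, 0.2879, 0.4044]
eef_rot: [-0.004, 1.0, 0.005, -0.0]
contact_force: [-0.5, 2.1, 0.4]
finger_gap: 0.0855
finger_force: 0.0
[0.55898667 0.28789982 0.40443016] [-4.37281271e-03  9.99977510e-01  5.08192536e-03 -1.81630199e-04] [-0.57270234  0.69080471  0.04684964  1.56319067 -0.04856553  0.88459246
 -2.06656844]
lid 0.69 [258.  64.] [0.6518 0.3032 0.046 ]
mat 0.67 [379. 243.] [0.4774 0.1763 0.    ]
tray 0.65 [204. 300.] [0.4068 0.3646 0.    ]
```

View pics/w3.png

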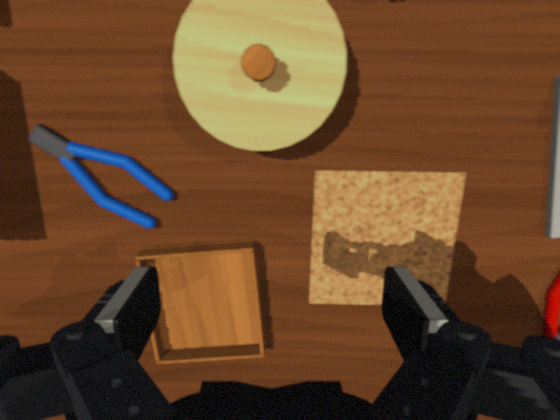

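Run:
```python
from h import *
a,st=snap('wrist'); b,_=snap('scene'); c,_=snap('side')
print('zaxis',rot(st['eef_rot'])[:,2].round(4))
def knob(p,near):
    hsv=cv2.cvtColor(p['frame'],cv2.COLOR_RGB2HSV)
    r=arm.cut_out('lid',p)
    e=r[0]['extent'];print('ext',np.round(e),r[0]['conf'])
    m=((hsv[:,:,0]<16)&(hsv[:,:,1]>120)).astype(np.uint8)
    n,l,s,ct=cv2.connectedComponentsWithStats(m)
    for i in range(1,n):
        if s[i,4]>20 and np.hypot(*(ct[i]-near))<20: print(ct[i].round(1),s[i])
    return r[0]
ra=knob(a,[258,62]);rb=knob(b,[355,297]);rc=knob(c,[276,138])
print('knobtop wrist',onz([258,61.5],a,.083,st).round(4))
pts=[(314,170),(466,172),(461,305),(309,304)]
q=np.array([onz(p,a,.004,st) for p in pts]);print('mat',q.mean(0).round(4),q.round(3)[:,:2].tolist())
pts=[(138,256),(253,249),(264,354),(160,362)]
q=np.array([onz(p,a,.025,st) for p in pts]);print('tray',q.mean(0).round(4),q.round(3)[:,:2].tolist())
```

```text
zaxis [ 2.0e-04 -2.1e-03 -1.0e+00]
ext [150.   0. 322. 155.] 0.94
ext [325. 276. 380. 325.] 0.81
[354.9 295.7] [351 291   9  11  74]
ext [255. 129. 298. 152.] 0.82
[275.5 138.5] [272 133   7  12  58]
knobtop wrist [0.6542 0.2843 0.083 ]
mat [0.4815 0.153  0.004 ] [[0.558, 0.232], [0.555, 0.081], [0.405, 0.065], [0.407, 0.234]]
tray [0.4166 0.346  0.025 ] [[0.476, 0.409], [0.483, 0.293], [0.359, 0.284], [0.349, 0.398]]
```

Run:
```python
from h import *
a,st=snap('wrist'); b,_=snap('scene'); c,_=snap('side'); save(a,'w4.png')
print(st['ee_pos'],rot(st['eef_rot']).round(4).tolist(),np.abs(st['joint_vel']).max())
hsv=cv2.cvtColor(a['frame'],cv2.COLOR_RGB2HSV)
reg=arm.cut_out('lid',a)[0]['region'].astype(np.uint8)
e=np.nonzero(reg); print('knob px', hsv[62,238],hsv[62,200])
m=((hsv[:,:,0]<17)&(hsv[:,:,1]>120)).astype(np.uint8)
n,l,s,ct=cv2.connectedComponentsWithStats(m)
for i in range(1,n):
    if 300<s[i,4]<3000 and abs(ct[i][1]-62)<40: print(ct[i].round(1),s[i]); 
    if 300<s[i,4]<3000 and abs(ct[i][1]-62)<40: print('wr',onz(ct[i],a,.080,st).round(4))
print('two fixed',meet(ray([354.9,295.7],b),ray([275.5,138.5],c)).round(4))
mm=arm.cut_out('mat',a)[0]['region'].astype(np.uint8)
box=cv2.boxPoints(cv2.minAreaRect(cv2.findNonZero(mm)));q=np.array([onz(p,a,.004,st) for p in box]);print('mat',q.mean(0).round(4),box.round().tolist(),q[:,:2].round(3).tolist())
mm=arm.cut_out('tray',a)[0]['region'].astype(np.uint8)
box=cv2.boxPoints(cv2.minAreaRect(cv2.findNonZero(mm)));q=np.array([onz(p,a,.025,st) for p in box]);print('tray',q.mean(0).round(4),q[:,:2].round(3).tolist())
for l,z in [('lid',.046),('pot',0),('mat',0),('tray',0)]:
    for q in arm.pinpoint(l,a): print(l,round(q['conf'],2),np.round(q['uv']),onz(q['uv'],a,z,st).round(4))
```

```text
[0.56094662 0.27784379 0.40481243] [[1.0, -0.0015, 0.0002], [-0.0015, -1.0, -0.0001], [0.0002, 0.0001, -1.0]] 0.00859141382113735
knob px [ 14 174 176] [ 25 106 192]
[238.2  65.9] [221  48  36  37 989]
wr [0.6508 0.3019 0.08  ]
two fixed [0.6483 0.2989 0.0678]
mat [0.4821 0.1714 0.004 ] [[296.0, 170.0], [449.0, 170.0], [449.0, 304.0], [296.0, 304.0]] [[0.558, 0.253], [0.557, 0.101], [0.406, 0.081], [0.407, 0.251]]
tray [0.4162 0.3649 0.025 ] [[0.48, 0.428], [0.492, 0.305], [0.353, 0.296], [0.339, 0.432]]
lid 0.85 [239.  68.] [0.6515 0.3041 0.046 ]
mat 0.68 [368. 239.] [0.4822 0.1752 0.    ]
tray 0.98 [192. 300.] [0.41   0.3658 0.    ]
```

```bash
python3 -m pendant '[[1,0.375,-0.1,0,0,0,0],[1,0.375,-0.1,0,0,0,0],[1,0.375,-0.1,0.2,0,0,0],[1,0,0,0.4,0,0,0],[1,0,0,0.4,0,0,0],[1,0,0,0.4,0,0,0],[1,0,0,0.3,0,0,0],[1,0,0,0.2,0,0,0],[1,0,0,0.1,0,0,0],[1,0,0,0,0,0,0],[1,0,0,0,0,0,0],[1,0,0,0,0,0,0]]'
python3 - <<'E'
from h import *
a,st=snap('wrist');st=arm.state()
print(st['ee_pos'],rot(st['eef_rot'])[:,2].round(4))
c,_=snap('side');d,_=snap('scene')
im=np.hstack([cv2.resize(c['frame'][80:190,220:340],(400,367)),cv2.resize(a['frame'],(400,300))[:300].repeat(1,0) if 0 else cv2.resize(a['frame'],(400,367))])
cv2.imwrite('pics/g1.png',im[:,:,::-1])
E
```

```text
time: 7.23
ee_pos: [0.6515, 0.3029, 0.2464]
eef_rot: [-0.001, 1.0, -0.0, 0.001]
contact_force: [0.4, 0.4, -0.4]
finger_gap: 0.0853
finger_force: 0.0
[0.65145244 0.30295477 0.24656964] [ 0.0031  0.0014 -1.    ]
```

View pics/g1.png

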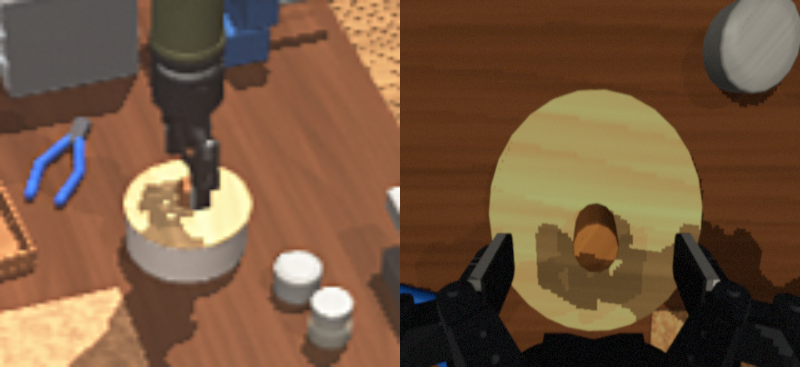

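```bash
python3 -m pendant '[[1,0,0,0.1,0,0,0],[1,0,0,0.1,0,0,0],[0.3,0,0,0,0,0,0],[0,0,0,0,0,0,0],[0,0,0,0,0,0,0],[0,0,0,0,0,0,0],[0,0,0,0,0,0,0],[0,0,0,0,0,0,0],[0,0,0,0,0,0,0]]'
```

```text
time: 8.13
ee_pos: [0.651, 0.3027, 0.2292]
eef_rot: [-0.0, 1.0, -0.0, 0.0]
contact_force: [1.1, 0.1, 1.9]
finger_gap: 0.0245
finger_force: 59.1
```

```bash
python3 -m pendant '[[0,0,0,-0.1,0,0,0],[0,0,0,-0.3,0,0,0],[0,0,0,-0.4,0,0,0],[0,0,0,-0.3,0,0,0],[0,0,0,0,0,0,0],[0,0,0,0,0,0,0]]'
```

```text
time: 8.63
ee_pos: [0.6511, 0.3028, 0.3186]
eef_rot: [-0.001, 1.0, -0.0, 0.001]
contact_force: [-0.4, -0.1, -1.9]
finger_gap: 0.0244
finger_force: 59.0
```

```bash
python3 -m pendant '[[0,-0.18,0.135,0,0,0,0],[0,-0.356,0.267,0,0,0,0],[0,-0.356,0.267,0,0,0,0],[0,-0.356,0.267,0,0,0,0],[0,-0.356,0.267,0,0,0,0],[0,-0.356,0.267,0,0,0,0],[0,-0.178,0.132,0.1,0,0,0],[0,0,0,0.3,0,0,0],[0,0,0,0.4,0,0,0],[0,0,0,0.4,0,0,0],[0,0,0,0.2,0,0,0],[0,0,0,0.1,0,0,0]]';python3 -m pendant '[[0,0,0,0.06,0,0,0],[0,0,0,0,0,0,0],[0,0,0,0,0,0,0]]'
```

```text
time: 9.63
ee_pos: [0.478, 0.174, 0.1934]
eef_rot: [0.001, 1.0, 0.0, -0.003]
contact_force: [0.3, 0.1, -1.9]
finger_gap: 0.0241
finger_force: 59.1
time: 9.88
ee_pos: [0.4798, 0.1745, 0.1923]
eef_rot: [-0.0, 1.0, -0.0, 0.0]
contact_force: [0.1, 0.5, -2.5]
finger_gap: 0.0242
finger_force: 59.1
```

```bash
python3 -m pendant '[[0,0,0,0.05,0,0,0],[0,0,0,0,0,0,0],[0,0,0,0.015,0,0,0],[0,0,0,0,0,0,0]]';python3 -m pendant '[[0.3,0,0,0,0,0,0],[0.8,0,0,0,0,0,0],[1,0,0,0,0,0,0],[1,0,0,0,0,0,0],[1,0,0,0,0,0,0],[1,0,0,-0.1,0,0,0],[1,0,0,-0.4,0,0,0],[1,0,0,-0.5,0,0,0],[1,0,0,-0.5,0,0,0],[1,0,0,-0.5,0,0,0],[1,0,0,-0.4,0,0,0],[1,0,0,0,0,0,0]]'
```

```text
time: 10.22
ee_pos: [0.4799, 0.1746, 0.1871]
eef_rot: [-0.0, 1.0, -0.0, 0.001]
contact_force: [0.0, -0.1, -1.0]
finger_gap: 0.0246
finger_force: 59.2
time: 11.22
ee_pos: [0.4812, 0.1748, 0.3853]
eef_rot: [-0.002, 1.0, -0.0, 0.006]
contact_force: [-0.3, 0.4, -0.7]
finger_gap: 0.0854
finger_force: 0.0
```

```bash
python3 -m pendant '[[1,0.16,0.4,0,0,0,0],[1,0.16,0.4,0,0,0,0],[1,0.16,0.4,0,0,0,0],[1,0.16,0.4,0,0,0,0],[1,0.16,0.4,0,0,0,0],[1,0.16,0.4,0,0,0,0],[1,0,0.16,0,0,0,0],[1,0,0,0,0,0,0],[1,0,0,0,0,0,0],[1,0,0,0,0,0,0],[1,0,0,0,0,0,0]]'
cat > gm.py <<'E'
from h import *
import sys
a,st=snap('wrist');save(a,sys.argv[1])
print(st['ee_pos'],st['eef_rot'],np.abs(st['joint_vel']).max(),st['joint_positions'].round(2))
for l,z in [('gauge',0),('anvil',.01),('press_pad',.066),('foot',.04)]:
    for q in arm.pinpoint(l,a)[:1]: print(l,round(q['conf'],2),np.round(q['uv']),onz(q['uv'],a,z,st).round(4))
# plate corners: bright grey low-saturation
hsv=cv2.cvtColor(a['frame'],cv2.COLOR_RGB2HSV)
r=arm.cut_out('gauge',a)[0]['region'].astype(np.uint8)
c=max(cv2.findContours(r,0,2)[0],key=cv2.contourArea)
q=np.array([onz(p[0],a,.010,st)[:2] for p in c]).astype(np.float32)
rect=cv2.minAreaRect(q*1000);print('plate',rect,cv2.boxPoints(rect).round())
E
python3 gm.py w5.png
```

```text
time: 12.13
ee_pos: [0.556, -0.028, 0.3787]
eef_rot: [-0.001, 1.0, 0.002, -0.0]
contact_force: [0.2, -0.0, -0.3]
finger_gap: 0.0854
finger_force: 0.0
[ 0.55602005 -0.02803342  0.37873629] [-6.88296505e-04  9.99998432e-01  1.61178433e-03 -2.54794622e-04] 0.004204315565096829 [-0.03  0.63 -0.01  1.81  0.    0.7  -1.6 ]
gauge 0.45 [267. 145.] [ 0.5808 -0.0232  0.    ]
anvil 0.96 [270. 142.] [ 0.5847 -0.0263  0.01  ]
press_pad 0.93 [266. 151.] [ 0.5851 -0.0236  0.066 ]
plate ((577.0888671875, -26.45903778076172), (164.08148193359375, 91.68726348876953), 8.929165840148926) [[489.   6.]
 [503. -84.]
 [665. -59.]
 [651.  32.]]
```

View pics/w5.png

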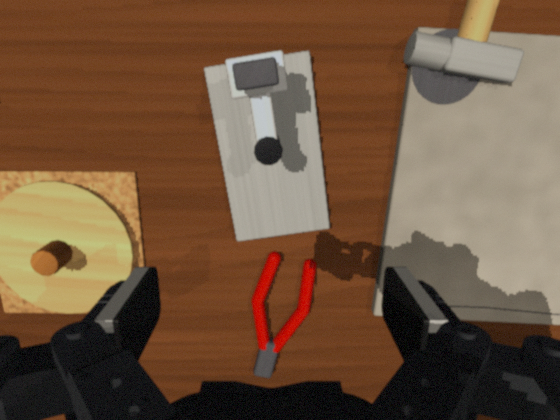

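```bash
python3 -m pendant '[[1,0,0.3,0,0,0,0],[1,0,0.5,0,0,0,0],[1,0,0.5,0,0,0,0],[1,0,0.5,0,0,0,0],[1,0,0.5,0,0,0,0],[1,0,0.5,0,0,0,0],[1,0,0.5,0.1,0,0,0],[1,0,0.5,0.2,0,0,0],[1,0,0.3,0.2,0,0,0],[1,0,0,0,0,0,0],[1,0,0,0,0,0,0],[1,0,0,0,0,0,0]]';python3 -m pendant '[[1,0,0,0,0,0,0],[1,0,0,0,0,0,0]]' >/dev/null
cat > bl.py <<'E'
from h import *
import sys
def blank(label,a,st,ztop):
    out=[]
    for q in arm.cut_out(label,a)[:2]:
        r=q['region'].astype(np.uint8)
        c=max(cv2.findContours(r,0,1)[0],key=cv2.contourArea).reshape(-1,2)
        P=np.array([onz(p,a,ztop,st)[:2] for p in c]).astype(np.float32)*1000
        # fit template
        m=cv2.moments(P.reshape(-1,1,2)); cen=np.array([m['m10'],m['m01']])/m['m00']
        print(label,round(q['conf'],2),np.round(q['extent']),'centroid',cen.round(1),'rect',[np.round(v,1) for v in cv2.minAreaRect(P)],'area',round(m['m00']))
        out.append((P,cen))
    for q in arm.pinpoint(label,a)[:2]: print('  pin',round(q['conf'],2),np.round(q['uv']),onz(q['uv'],a,ztop-.01,st).round(4)[:2])
    return out
if __name__=='__main__':
    a,st=snap('wrist');save(a,sys.argv[1])
    print(st['ee_pos'],st['eef_rot'],np.abs(st['joint_vel']).max(),st['joint_positions'].round(2))
    for l in sys.argv[2:]: blank(l,a,st,.022)
E
python3 bl.py w6.png round_1 tee_1
python3 - <<'E'
from h import *
# plate corners from w5
class S:pass
a=arm.camera('wrist');st={'ee_pos':[.55602,-.02803,.37874],'eef_rot':[-6.88e-4,1,1.61e-3,-2.5e-4]}
q=np.array([onz(p,a,.01,st)[:2] for p in [(205,68),(310,52),(329,229),(237,241)]])*1000
print(q.round(1).tolist()); e=[q[0]-q[3],q[1]-q[2],q[0]-q[1],q[3]-q[2]]
print([(np.linalg.norm(v).round(1),np.degrees(np.arctan2(v[1],v[0])).round(1)) for v in e],q.mean(0))
E
```

```text
time: 13.43
ee_pos: [0.5568, -0.3558, 0.3391]
eef_rot: [-0.001, 1.0, 0.0, 0.0]
contact_force: [0.3, -0.1, 0.5]
finger_gap: 0.0853
finger_force: 0.0
[ 0.55729386 -0.35517669  0.34007776] [-2.04238151e-04  9.99998857e-01  1.31190348e-03  7.23904237e-04] 0.005763363521854696 [ 0.52  0.81 -0.05  1.51  0.05  0.82 -1.11]
round_1 0.7 [240.  95. 299. 199.] centroid [ 593.5 -352.9] rect [array([ 589.5, -350.3]), array([31.4, 81.1]), np.float64(64.1)] area 1522
  pin 0.98 [282. 118.] [ 0.6104 -0.3631]
tee_1 0.68 [244. 229. 302. 322.] centroid [ 493.7 -355.3] rect [array([ 483.1, -355.2]), array([81. , 45.8]), np.float64(2.2)] area 1898
  pin 0.72 [272. 239.] [ 0.5102 -0.3555]
[[646.4, 28.6], [659.2, -59.5], [502.3, -82.6], [489.7, 5.1]]
[(np.float64(158.4), np.float64(8.5)), (np.float64(158.6), np.float64(8.4)), (np.float64(89.0), np.float64(98.3)), (np.float64(88.7), np.float64(98.1))] [574.37076587 -27.09998465]
```

View pics/w6.png

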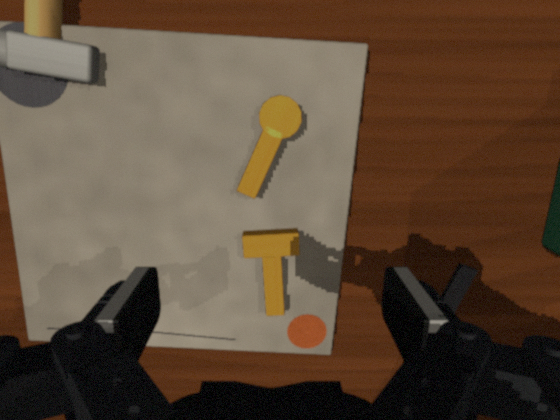

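Run:
```python
from h import *
a,st=snap('wrist')
for n,h,t in [('round',(280.5,117),(248,192)),('tee',(271,245),(275,313))]:
    H=onz(h,a,.022,st);T=onz(t,a,.022,st);d=H-T
    print(n,H.round(4),T.round(4),np.linalg.norm(d).round(4),np.degrees(np.arctan2(d[1],d[0])).round(1))
b,_=snap('scene');c,_=snap('side')
for l in('round_1','tee_1'):
    x=arm.pinpoint(l,b);y=arm.pinpoint(l,c)
    w=arm.pinpoint(l,a)
    for q in x[:1]: print(l,'scene-wrist',meet(ray(q['uv'],b),ray(w[0]['uv'],a,st)).round(4))
    for q in y[:1]: print(l,'side-wrist',meet(ray(q['uv'],c),ray(w[0]['uv'],a,st)).round(4))
```

```text
round [ 0.6102 -0.3636  0.022 ] [ 0.5528 -0.3385  0.022 ] 0.0627 -23.6
tee [ 0.508  -0.3565  0.022 ] [ 0.4446 -0.36    0.022 ] 0.0635 3.1
round_1 scene-wrist [ 0.614  -0.3648  0.0008]
round_1 side-wrist [ 0.6134 -0.3629  0.0317]
tee_1 scene-wrist [ 0.5234 -0.3543  0.0372]
tee_1 side-wrist [ 0.5064 -0.3527  0.0095]
```

```bash
python3 -m pendant '[[0.6,0.18,-0.11,0,0,0,0],[0.6,0,0,0,0,0,0.017],[0.6,0,0,0,0,0,0.017],[0.6,0,0,0.2,0,0,0.017],[0.6,0,0,0.4,0,0,0.017],[0.6,0,0,0.4,0,0,0],[0.6,0,0,0.4,0,0,0],[0.6,0,0,0.2,0,0,0],[0.6,0,0,0.1,0,0,0],[0.6,0,0,0,0,0,0],[0.6,0,0,0,0,0,0],[0.6,0,0,0,0,0,0]]'; python3 bl.py w7.png round_1
```

```text
time: 15.35
ee_pos: [0.5715, -0.3488, 0.2049]
eef_rot: [0.001, 0.977, -0.212, 0.002]
contact_force: [0.3, -0.3, 0.7]
finger_gap: 0.051
finger_force: 0.0
[ 0.57150081 -0.34876841  0.20493853] [ 5.36042580e-04  9.77231012e-01 -2.12171744e-01  1.55360413e-03] 0.0085480892781827 [ 0.45  1.    0.05  1.55 -0.08  0.59 -1.45]
round_1 0.83 [220. 129. 299. 314.] centroid [ 592.9 -352.7] rect [array([ 589. , -350.7]), array([31.8, 82.7]), np.float64(65.5)] area 1634
```

View pics/w7.png

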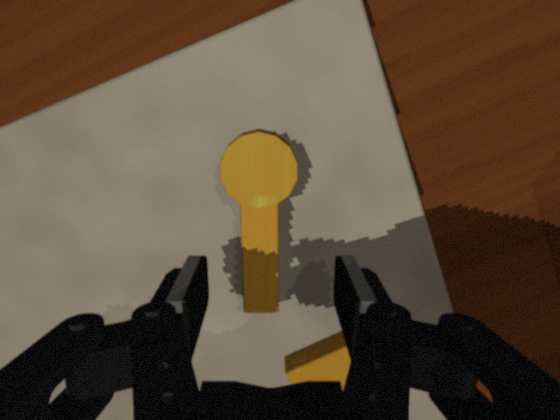

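```bash
python3 -m pendant '[[0.6,0,-0.045,0.05,0,0,0],[0.6,0,0,0.1,0,0,0],[0.6,0,0,0.075,0,0,0],[0.6,0,0,0,0,0,0],[0.4,0,0,0,0,0,0],[0.1,0,0,0,0,0,0],[0,0,0,0,0,0,0],[0,0,0,0,0,0,0],[0,0,0,0,0,0,0],[0,0,0,0,0,0,0],[0,0,0,0,0,0,0]]'
```

```text
time: 16.42
ee_pos: [0.5726, -0.3451, 0.1861]
eef_rot: [0.0, 0.977, -0.212, 0.001]
contact_force: [-0.2, 0.7, 5.5]
finger_gap: 0.0144
finger_force: 62.5
```

```bash
python3 -m pendant '[[0,0,0,-0.2,0,0,0],[0,0,0,-0.3,0,0,-0.0183],[0,0,0,-0.3,0,0,-0.0183],[0,0,0,0,0,0,-0.0183],[0,0,0,0,0,0,-0.0183],[0,0,0,0,0,0,-0.0183],[0,0,0,0,0,0,0],[0,0,0,0,0,0,0]]';python3 -m pendant '[[0,0.023,-0.25,0,0,0,0],[0,0.023,-0.41,0,0,0,0],[0,0.023,-0.41,0,0,0,0],[0,0.023,-0.41,0,0,0,0],[0,0.023,-0.41,0,0,0,0],[0,0.023,-0.41,0,0,0,0],[0,0.023,-0.41,0,0,0,0],[0,0.023,-0.41,0,0,0,0],[0,0.023,-0.25,0,0,0,0],[0,0,0,0,0,0,0],[0,0,0,0,0,0,0],[0,0,0,0,0,0,0]]'; python3 bl.py w8.png round_1;python3 - <<'E'
from h import *
st=arm.state();p=np.array(st['ee_pos'])[:2]-[.5845,-.0255];W=rot(st['eef_rot']);y=np.arctan2(W[1,0],W[0,0])
c,s=np.cos(np.radians(8.4)),np.sin(np.radians(8.4));print('gauge xy',(p@[c,s]).round(4),(p@[-s,c]).round(4),np.degrees(y))
E
```

```text
time: 17.08
ee_pos: [0.5719, -0.3451, 0.2496]
eef_rot: [-0.0, 0.997, 0.072, -0.0]
contact_force: [0.2, 0.3, -2.6]
finger_gap: 0.0139
finger_force: 61.3
time: 18.08
ee_pos: [0.5492, -0.0767, 0.2494]
eef_rot: [0.001, 0.997, 0.072, 0.0]
contact_force: [0.3, -0.0, -0.9]
finger_gap: 0.0141
finger_force: 61.3
[ 0.54915103 -0.07666465  0.24940169] [7.59932965e-04 9.97371658e-01 7.24512580e-02 1.18664715e-04] 0.02488609616103724 [ 0.07  0.83 -0.02  1.9   0.04  0.41 -1.41]
round_1 0.85 [226. 132. 312. 339.] centroid [548.4 -76.2] rect [array([540.4, -78.1]), array([123.9,  46.6]), np.float64(10.1)] area 3450
  pin 0.64 [270. 173.] [ 0.577  -0.0722]
gauge xy -0.0427 -0.0462 8.257649062795144
```

View pics/w8.png

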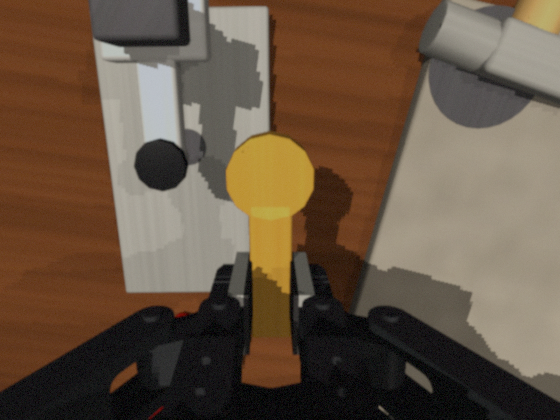

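```bash
cat > hd.py <<'E'
from h import *
import sys
u,v,zt=map(float,sys.argv[1:4])
a,st=snap('wrist');H=onz((u,v),a,st['ee_pos'][2]-.1741+zt,st)
c,s=np.cos(np.radians(8.4)),np.sin(np.radians(8.4))
def G(p): p=np.array(p)[:2]-[.5845,-.0255]; return np.round([p@[c,s],p@[-s,c]],4)
print('head world',H.round(4),'gauge',G(H),'tcp gauge',G(st['ee_pos']),'f',a['intrinsics'][0,0])
E
python3 hd.py 270 176 .010;python3 hd.py 270 176 .013;python3 hd.py 270 176 .008
```

```text
head world [ 0.5913 -0.0708  0.0852] gauge [ 0.0001 -0.0458] tcp gauge [-0.0427 -0.0462] f 378.44118400621124
head world [ 0.592  -0.0705  0.0882] gauge [ 0.0008 -0.0456] tcp gauge [-0.0427 -0.0461] f 378.44118400621124
head world [ 0.5909 -0.0703  0.0831] gauge [-0.0002 -0.0452] tcp gauge [-0.0427 -0.0458] f 378.44118400621124
```

```bash
python3 -m pendant '[[0,0,0,0.2,0,0,0],[0,0,0,0.3,0,0,0],[0,0,0,0.2,0,0,0],[0,0,0,0.08,0,0,0],[0,0,0,0,0,0,0],[0,0,-0.1,0,0,0,0],[0,0,-0.2,0,0,0,0],[0,0,-0.17,0,0,0,0],[0,0,-0.1,0,0,0,0],[0,0,0,0,0,0,0],[0,0,0,0,0,0,0]]'; python3 hd.py 270 176 .010
```

```text
time: 19.3
ee_pos: [0.5426, -0.0303, 0.1876]
eef_rot: [0.0, 0.997, 0.074, 0.001]
contact_force: [0.4, -0.2, -1.1]
finger_gap: 0.0144
finger_force: 61.3
head world [ 0.5851 -0.0233  0.0235] gauge [0.0009 0.0021] tcp gauge [-0.0421  0.0013] f 378.44118400621124
```

```bash
python3 -m pendant '[[0,0,0.012,0.02,0,0,0],[0,0,0,0.022,0,0,0],[0,0,0,0,0,0,0],[0,0,0,0,0,0,0]]'; python3 -m pendant '[[0.3,0,0,0,0,0,0],[0.6,0,0,0,0,0,0],[0.6,0,0,0,0,0,0],[0.6,0,0,0,0,0,0],[0.6,0,0,-0.1,0,0,0],[0.6,0,0,-0.3,0,0,0],[0.6,0,0,-0.5,0,0,0],[0.3,0,0,-0.3,0,0,0],[0,0,0,0,0,0,0],[0,0,0,0,0,0,0],[0,0,0,0,0,0,0]]'
python3 - <<'E'
from h import *
a,st=snap('wrist');save(a,'w9.png');print(st['ee_pos'],st['eef_rot'])
for l,z in [('round_1',.01),('anvil',.01),('press_pad',.066),('foot',.04)]:
    for q in arm.pinpoint(l,a)[:1]: print(l,round(q['conf'],2),np.round(q['uv']),onz(q['uv'],a,z,st).round(4))
E
```

```text
time: 19.68
ee_pos: [0.5427, -0.033, 0.184]
eef_rot: [0.001, 0.997, 0.073, 0.0]
contact_force: [-0.7, -1.3, 5.2]
finger_gap: 0.0141
finger_force: 62.5
time: 20.6
ee_pos: [0.5421, -0.0316, 0.2794]
eef_rot: [-0.0, 0.997, 0.074, -0.0]
contact_force: [-0.7, -0.1, 0.0]
finger_gap: 0.0029
finger_force: 0.0
[ 0.54209958 -0.03159363  0.27939121] [-1.97142284e-05  9.97276773e-01  7.37493519e-02 -2.66356924e-04]
press_pad 0.81 [271. 152.] [ 0.5852 -0.0249  0.066 ]
foot 0.63 [272. 148.] [ 0.5837 -0.0257  0.04  ]
```

View pics/w9.png

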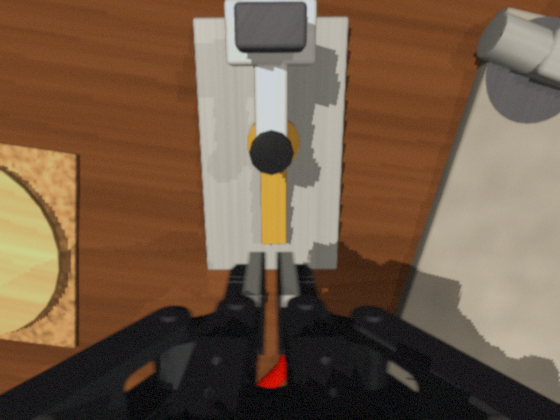

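```bash
python3 - <<'E'
from h import *
a,st=snap('wrist');c,s=np.cos(np.radians(8.4)),np.sin(np.radians(8.4))
def G(p): p=np.array(p)[:2]-[.5845,-.0255]; return np.round([p@[c,s],p@[-s,c]],4)
for z in(.018,.023):
  for u in[(274,242),(248,142),(299,142)]: print(z,u,G(onz(u,a,z,st)))
E
python3 -m pendant '[[0,0.2,0,0,0,0,0],[0,0.25,0,0.1,0,0,0],[0,0.1,0,0.2,0,0,0],[0,0,0,0.1,0,0,0],[0,0,0,0.04,0,0,0],[0,0,0,0,0,0,0],[0,0,0,0,0,0,0],[0,0,0,0,0,0,0]]'
```

```text
0.018 (274, 242) [-0.0657 -0.0014]
0.018 (248, 142) [-0.0007  0.0145]
0.018 (299, 142) [-0.0007 -0.0163]
0.023 (274, 242) [-0.0637 -0.0014]
0.023 (248, 142) [-0.      0.0142]
0.023 (299, 142) [-0.    -0.016]
time: 21.57
ee_pos: [0.5856, -0.0254, 0.2448]
eef_rot: [0.0, 0.997, 0.074, -0.0]
contact_force: [-0.1, 0.9, 0.4]
finger_gap: 0.0
finger_force: 0.0
```

```bash
python3 -m pendant '[[0,0,0,0.1,0,0,0],[0,0,0,0.1,0,0,0],[0,0,0,0.05,0,0,0],[0,0,0,0,0,0,0],[0,0,0,0,0,0,0]]';python3 -m pendant '[[0,0,0,0.03,0,0,0],[0,0,0,0,0,0,0],[0,0,0,0,0,0,0]]'
```

```text
time: 21.98
ee_pos: [0.5863, -0.0253, 0.2241]
eef_rot: [0.0, 0.997, 0.074, 0.0]
contact_force: [1.1, -1.0, 2.3]
finger_gap: 0.0001
finger_force: 1.3
time: 22.23
ee_pos: [0.5862, -0.0253, 0.2225]
eef_rot: [0.0, 0.997, 0.074, 0.001]
contact_force: [0.1, -0.8, 6.6]
finger_gap: -0.0
finger_force: 3.1
```

```bash
python3 -m pendant '[[0,0,0,0.02,0,0,0],[0,0,0,0,0,0,0],[0,0,0,0.02,0,0,0],[0,0,0,0,0,0,0],[0,0,0,0,0,0,0],[0,0,0,0,0,0,0]]';python3 -m pendant '[[0,0,0,0,0,0,0],[0,0,0,0,0,0,0],[0,0,0,0,0,0,0],[0,0,0,0,0,0,0],[0,0,0,0,0,0,0],[0,0,0,0,0,0,0],[0,0,0,0,0,0,0],[0,0,0,0,0,0,0],[0,0,0,0,0,0,0],[0,0,0,0,0,0,0]]'
python3 - <<'E'
from h import *
b,_=snap('scene');c,_=snap('side')
for l in('press_pad','foot'):
  x=arm.pinpoint(l,b);y=arm.pinpoint(l,c)
  if x and y: print(l,meet(ray(x[0]['uv'],b),ray(y[0]['uv'],c)).round(4),x[0]['conf'],y[0]['conf'])
print(arm.state()['ee_pos'][2]-.173)
E
```

```text
time: 22.73
ee_pos: [0.5861, -0.0253, 0.2223]
eef_rot: [0.0, 0.997, 0.074, 0.001]
contact_force: [-5.9, -0.2, 30.0]
finger_gap: -0.0001
finger_force: 15.2
time: 23.57
ee_pos: [0.5861, -0.0253, 0.2222]
eef_rot: [0.0, 0.997, 0.073, 0.001]
contact_force: [-6.0, 0.2, 30.1]
finger_gap: -0.0
finger_force: 15.2
press_pad [ 0.5768 -0.0221  0.0387] 0.46 0.69
foot [ 0.5882 -0.0252  0.0249] 0.54 0.4
0.04924387117738613
```

```bash
python3 -m pendant '[[0,0,0,-0.1,0,0,0],[0,0,0,-0.3,0,0,0],[0,0,0,-0.3,0,0,0],[0.3,-0.2,0,-0.1,0,0,0],[0.6,-0.25,0.005,0,0,0,0],[0.6,-0.1,0.005,0,0,0,0],[0.6,0,0,0.2,0,0,0],[0.6,0,0,0.3,0,0,0],[0.6,0,0,0.3,0,0,0],[0.6,0,0,0.2,0,0,0],[0.6,0,0,0,0,0,0],[0.6,0,0,0,0,0,0]]'; python3 bl.py g2.png round_1; python3 hd.py 270 176 .010
```

```text
time: 24.87
ee_pos: [0.542, -0.0323, 0.2017]
eef_rot: [-0.0, 0.997, 0.074, -0.002]
contact_force: [-0.3, -1.0, 0.3]
finger_gap: 0.0514
finger_force: 0.0
[ 0.54204143 -0.03232577  0.20168584] [-1.34095616e-04  9.97274436e-01  7.37656606e-02 -1.51971715e-03] 0.040336118309103955 [-0.02  0.91 -0.01  1.95  0.02  0.29 -1.46]
round_1 0.87 [234. 133. 310. 310.] centroid [540.  -33.1] rect [array([540.9, -32.7]), array([41.7, 15.9]), np.float64(9.3)] area 616
head world [ 0.5855 -0.0255  0.0395] gauge [ 0.001  -0.0001] tcp gauge [-0.0421 -0.0009] f 378.44118400621124
```

```bash
python3 -m pendant '[[0.6,0,0,0.1,0,0,0],[0.6,0,0,0.1,0,0,0],[0.6,0,0,0,0,0,0],[0.3,0,0,0,0,0,0],[0,0,0,0,0,0,0],[0,0,0,0,0,0,0],[0,0,0,0,0,0,0],[0,0,0,0,0,0,0],[0,0,0,0,0,0,0]]';python3 -m pendant '[[0,0,0,-0.035,0,0,0],[0,0,0,0,0,0,0],[0,0,-0.15,0,0,0,0],[0,0,-0.2,0,0,0,0],[0,0,-0.15,0,0,0,0],[0,0,-0.1,0,0,0,0],[0,0,0,-0.1,0,0,0],[0,0,0,-0.3,0,0,0],[0,0,0,-0.4,0,0,0],[0,0,0,0,0,0,0],[0,0,0,0,0,0,0]]'
```

```text
time: 25.82
ee_pos: [0.5426, -0.0325, 0.187]
eef_rot: [0.0, 0.997, 0.074, 0.0]
contact_force: [-0.3, -0.6, 3.7]
finger_gap: 0.0143
finger_force: 60.1
time: 26.73
ee_pos: [0.5362, 0.0145, 0.2554]
eef_rot: [0.0, 0.997, 0.073, 0.002]
contact_force: [-0.1, -0.2, -1.0]
finger_gap: 0.014
finger_force: 59.6
```

```bash
python3 -m pendant '[[0,0.1,-0.2,0,0,0,0],[0,0.215,-0.4,0,0,0,0],[0,0.215,-0.4,0,0,0,0],[0,0.215,-0.4,0,0,0,0],[0,0.215,-0.4,0,0,0,0],[0,0.215,-0.4,0,0,0,0],[0,0.215,-0.4,0,0,0,0],[0,0.215,-0.4,0,0,0,0],[0,0.115,-0.2,0,0,0,0],[0,0,0,0,0,0,0],[0,0,0,0,0,0,0],[0,0,0,0,0,0,0]]'
python3 - <<'E'
from h import *
a,st=snap('wrist');save(a,'w10.png');print(st['ee_pos'])
for q in arm.pinpoint('pot',a): print(q['uv'],q['conf'],onz(q['uv'],a,0,st).round(4))
for q in arm.cut_out('pot',a)[:1]:
    print(q['extent'])
b,_=snap('scene');c,_=snap('side')
x=arm.pinpoint('pot',b);y=arm.pinpoint('pot',c)
if x and y: print(meet(ray(x[0]['uv'],b),ray(y[0]['uv'],c)).round(4))
E
```

```text
time: 27.73
ee_pos: [0.6336, 0.2866, 0.2521]
eef_rot: [0.002, 0.997, 0.073, -0.001]
contact_force: [0.0, -1.3, -1.2]
finger_gap: 0.0142
finger_force: 59.6
[0.63359204 0.28661908 0.25211924]
[104.7, 62.1, 385.3, 316.9]
[0.6502 0.306  0.0054]
```

View pics/w10.png

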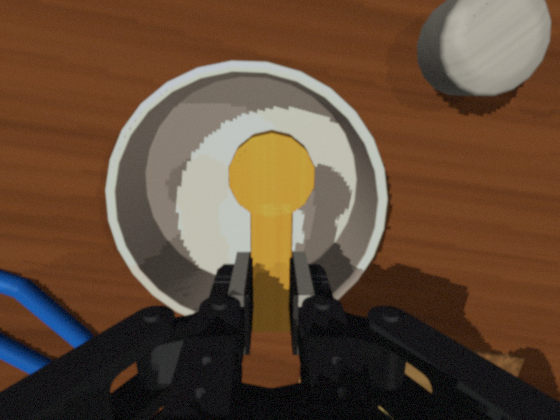

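```bash
python3 - <<'E'
from h import *
a,st=snap('wrist')
print(st['ee_pos'],onz((246,190),a,.05,st).round(4),[onz(u,a,.05,st).round(4)[:2] for u in[(105,190),(387,190),(246,61)]])
E
python3 -m pendant '[[0,0,0,0.2,0,0,0],[0,0,0,0.3,0,0,0],[0,0,0,0.24,0,0,0],[0,0,0,0.1,0,0,0],[0,0,0,0,0,0,0],[0,0,0,0,0,0,0],[0.15,0,0,0,0,0,0],[0.3,0,0,0,0,0,0],[0.3,0,0,0,0,0,0],[0.3,0,0,0,0,0,0]]'
```

```text
[0.63408879 0.28776177 0.25358977] [0.6594 0.3037 0.05  ] [array([0.6498, 0.3695]), array([0.6691, 0.2379]), array([0.7161, 0.311 ])]
time: 28.97
ee_pos: [0.6346, 0.2887, 0.1875]
eef_rot: [-0.0, 0.997, 0.074, 0.001]
contact_force: [0.7, 0.0, -0.1]
finger_gap: 0.0253
finger_force: 0.0
```

```bash
python3 -m pendant '[[0.3,0,0,-0.2,0,0,0],[0.3,0,0,-0.4,0,0,0],[0.3,0,0,-0.5,0,0,0],[0.3,0,0,-0.5,0,0,0],[0.6,-0.12,0.3,-0.2,0,0,0],[0.6,-0.126,0.46,0,0,0,0],[0.6,-0.126,0.46,0,0,0,0],[0.6,-0.126,0.46,0,0,0,0],[0.6,-0.126,0.46,0,0,0,0],[0.6,-0.126,0.46,0,0,0,0],[0.6,-0.126,0.46,0,0,0,0],[0.6,-0.126,0.46,0,0,0,0]]'; python3 -m pendant '[[0.6,-0.126,0.46,0,0,0,0],[0.6,-0.126,0.46,0,0,0,0],[0.6,-0.126,0.46,0,0,0,0],[0.6,-0.126,0.46,0,0,0,0],[0.6,-0.126,0.46,0,0,0,0],[0.6,-0.126,0.46,0,0,0,0],[0.6,-0.126,0.46,0,0,0,0],[0.6,-0.126,0.46,0,0,0,0],[0.6,-0.126,0.46,0,0,0,0],[0.6,-0.1,0.16,0,0,0,0],[0.6,0,0,0,0,0,0],[0.6,0,0,0,0,0,0]]'; python3 -m pendant '[[0.6,0,0,0,0,0,0],[0.6,0,0,0,0,0,0]]'>/dev/null; python3 bl.py w11.png tee_1
```

```text
time: 29.97
ee_pos: [0.5958, -0.0037, 0.332]
eef_rot: [0.0, 0.997, 0.074, 0.001]
contact_force: [1.7, 0.3, -0.3]
finger_gap: 0.0515
finger_force: 0.0
time: 30.97
ee_pos: [0.5483, -0.3577, 0.3314]
eef_rot: [0.0, 0.997, 0.072, 0.0]
contact_force: [0.1, 0.5, -0.1]
finger_gap: 0.051
finger_force: 0.0
[ 0.55000186 -0.35438515  0.3308135 ] [-6.47089017e-04  9.97165282e-01  7.52375817e-02  5.37056326e-04] 0.005451540283249307 [ 0.52  0.81 -0.03  1.54  0.03  0.79 -0.94]
tee_1 0.72 [236. 224. 296. 316.] centroid [ 494.  -355.2] rect [array([ 483.5, -355.9]), array([79.5, 45.7]), np.float64(4.0)] area 1814
  pin 0.82 [264. 235.] [ 0.5092 -0.354 ]
```

View pics/w11.png

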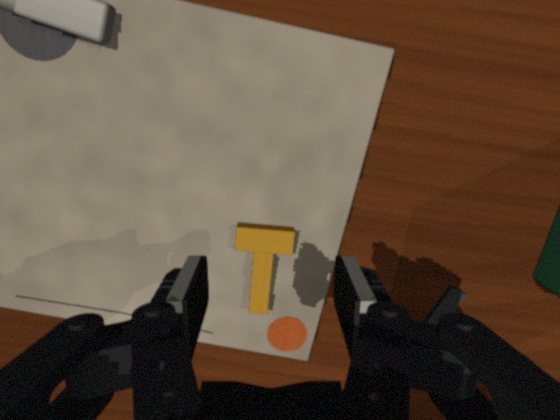

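```bash
python3 -m pendant '[[0.6,-0.3,-0.04,0,0,0,0],[0.6,-0.4,-0.04,0,0,0,0],[0.6,-0.345,-0.03,0.1,0,0,0],[0.6,0,0,0.3,0,0,0.015],[0.6,0,0,0.4,0,0,0],[0.6,0,0,0.4,0,0,0],[0.6,0,0,0.25,0,0,0],[0.6,0,0,0.1,0,0,0],[0.6,0,0,0,0,0,0],[0.6,0,0,0,0,0,0],[0.6,0,0,0,0,0,0]]'; python3 bl.py w12.png tee_1
python3 - <<'E'
from h import *
a,st=snap('wrist');print(st['ee_pos'])
f=a['frame'];hsv=cv2.cvtColor(f,cv2.COLOR_RGB2HSV)
m=((hsv[:,:,0]>15)&(hsv[:,:,0]<30)&(hsv[:,:,1]>150)).astype(np.uint8)
for r in range(150,330,10):
    c=np.nonzero(m[r,200:345])[0]
    if len(c): print(r,c.min()+200,c.max()+200,end='; ')
E
```

```text
time: 32.2
ee_pos: [0.4658, -0.3605, 0.2078]
eef_rot: [0.001, 1.0, 0.027, 0.001]
contact_force: [0.1, -0.2, 0.2]
finger_gap: 0.0512
finger_force: 0.0
[ 0.46576034 -0.36051745  0.20775075] [8.61578274e-04 9.99641235e-01 2.67473502e-02 1.11263467e-03] 0.009090872934980707 [ 0.59  0.93 -0.01  1.81  0.02  0.4  -0.96]
tee_1 0.79 [206. 135. 322. 308.] centroid [ 491.8 -355.6] rect [array([ 482.2, -356.3]), array([77.7, 47. ]), np.float64(3.6)] area 1862
  pin 0.66 [263. 159.] [ 0.5094 -0.3548]
[ 0.46549427 -0.36056418  0.20769901]
150 206 318; 160 207 318; 170 208 318; 180 208 317; 190 245 281; 200 245 281; 210 245 281; 220 245 281; 230 246 281; 240 246 281; 250 246 281; 260 246 281; 270 206 281; 280 247 281; 290 247 281; 300 248 281; 310 204 204;
```

```bash
python3 -m pendant '[[0.6,0,-0.037,0.06,0,0,0],[0.6,0,0,0.12,0,0,0],[0.6,0,0,0.075,0,0,0],[0.6,0,0,0,0,0,0],[0.4,0,0,0,0,0,0],[0.1,0,0,0,0,0,0],[0,0,0,0,0,0,0],[0,0,0,0,0,0,0],[0,0,0,0,0,0,0],[0,0,0,0,0,0,0],[0,0,0,0,0,0,0]]'
```

```text
time: 33.32
ee_pos: [0.4649, -0.3574, 0.1862]
eef_rot: [0.0, 1.0, 0.027, 0.0]
contact_force: [-0.6, -0.0, 2.6]
finger_gap: 0.0141
finger_force: 61.3
```

```bash
python3 -m pendant '[[0,0,0,-0.2,0,0,0],[0,0,0,-0.3,0,0,-0.0149],[0,0,0,-0.3,0,0,0],[0,0,0,0,0,0,0],[0,0,0,0,0,0,0]]';python3 -m pendant '[[0,0.086,-0.181,0,0,0,0],[0,0.171,-0.362,0,0,0,0],[0,0.171,-0.362,0,0,0,0],[0,0.171,-0.362,0,0,0,0],[0,0.171,-0.362,0,0,0,0],[0,0.171,-0.362,0,0,0,0],[0,0.171,-0.362,0,0,0,0],[0,0.171,-0.362,0,0,0,0],[0,0.171,-0.362,0,0,0,0],[0,0.086,-0.181,0,0,0,0],[0,0,0,0,0,0,0],[0,0,0,0,0,0,0]]'; python3 -m pendant '[[0,0,0,0,0,0,0]]'>/dev/null; python3 bl.py w13.png tee_1
python3 - <<'E'
from h import *
a,st=snap('wrist');W=rot(st['eef_rot']);print(np.degrees(np.arctan2(W[1,0],W[0,0])))
f=a['frame'];hsv=cv2.cvtColor(f,cv2.COLOR_RGB2HSV)
m=((hsv[:,:,0]>15)&(hsv[:,:,0]<30)&(hsv[:,:,1]>150)).astype(np.uint8)
for r in range(130,330,6):
    c=np.nonzero(m[r,150:400])[0]
    if len(c): print(r,c.min()+150,c.max()+150,end='; ')
E
```

```text
time: 33.73
ee_pos: [0.4651, -0.3575, 0.2507]
eef_rot: [0.001, 0.997, 0.073, 0.001]
contact_force: [-1.0, -0.5, -2.3]
finger_gap: 0.0143
finger_force: 60.8
time: 34.73
ee_pos: [0.5483, -0.0799, 0.2485]
eef_rot: [-0.0, 0.997, 0.075, -0.001]
contact_force: [-0.8, -0.2, -1.4]
finger_gap: 0.0142
finger_force: 60.7
[ 0.54780541 -0.08243425  0.24889696] [ 5.18050671e-04  9.97349423e-01  7.27480079e-02 -1.26026969e-03] 0.021723627531881434 [ 0.04  0.83  0.05  1.91 -0.08  0.41 -1.28]
tee_1 0.6 [203. 140. 337. 333.] centroid [554.2 -81.1] rect [array([538.7, -83.3]), array([114. ,  68.7]), np.float64(8.3)] area 3930
  pin 0.74 [271. 164.] [ 0.5802 -0.0776]
  pin 0.57 [181. 142.] [ 0.5851 -0.0276]
8.256786139019894
130 264 264; 142 209 332; 148 205 337; 154 206 337; 160 206 336; 166 206 336; 172 206 335; 178 207 357; 184 207 335; 190 207 335; 196 208 353; 202 250 322; 208 250 294; 214 250 337; 220 250 329; 226 250 313; 232 250 292; 238 250 292; 244 251 322; 250 251 337; 256 249 338; 262 251 351; 268 251 350; 274 252 346; 280 252 346; 286 253 345; 292 252 341; 298 252 332; 304 252 289; 310 250 289; 316 252 290; 322 189 354; 328 252 290;
```

```bash
python3 hd.py 271 170.5 .010;python3 hd.py 271 170.5 .013
```

```text
head world [ 0.5924 -0.0762  0.0856] gauge [ 0.0004 -0.0513] tcp gauge [-0.0444 -0.0515] f 378.44118400621124
head world [ 0.5931 -0.0758  0.0886] gauge [ 0.0012 -0.051 ] tcp gauge [-0.0442 -0.0512] f 378.44118400621124
```

```bash
python3 -m pendant '[[0,0,0,0.2,0,0,0],[0,0,0,0.3,0,0,0],[0,0,0,0.2,0,0,0],[0,0,0,0.07,0,0,0],[0,0,0,0,0,0,0],[0,0,-0.1,0,0,0,0],[0,0,-0.2,0,0,0,0],[0,0,-0.22,0,0,0,0],[0,0,-0.12,0,0,0,0],[0,0,0,0,0,0,0],[0,0,0,0,0,0,0]]'; python3 hd.py 271 170.5 .010
```

```text
time: 36.03
ee_pos: [0.5414, -0.0303, 0.189]
eef_rot: [0.0, 0.997, 0.074, 0.001]
contact_force: [0.3, -0.4, -1.4]
finger_gap: 0.014
finger_force: 60.8
head world [ 0.586  -0.0233  0.0249] gauge [0.0018 0.002 ] tcp gauge [-0.0433  0.0016] f 378.44118400621124
```

Down 4.8 mm, release, raise.

```bash
python3 -m pendant '[[0,-0.01,0.015,0.03,0,0,0],[0,0,0,0.028,0,0,0],[0,0,0,0,0,0,0],[0,0,0,0,0,0,0]]'; python3 -m pendant '[[0.3,0,0,0,0,0,0],[0.6,0,0,0,0,0,0],[0.6,0,0,0,0,0,0],[0.6,0,0,0,0,0,0],[0.6,0,0,-0.1,0,0,0],[0.6,0,0,-0.3,0,0,0],[0.6,0,0,-0.5,0,0,0],[0.3,0,0,-0.3,0,0,0],[0,0,0,0,0,0,0],[0,0,0,0,0,0,0],[0,0,0,0,0,0,0]]'
python3 - <<'E'
from h import *
a,st=snap('wrist');save(a,'w14.png');print(st['ee_pos'])
c,s=np.cos(np.radians(8.4)),np.sin(np.radians(8.4))
def G(p): p=np.array(p)[:2]-[.5845,-.0255]; return np.round([p@[c,s],p@[-s,c]],4)
f=a['frame'];hsv=cv2.cvtColor(f,cv2.COLOR_RGB2HSV)
m=((hsv[:,:,0]>15)&(hsv[:,:,0]<30)&(hsv[:,:,1]>150)).astype(np.uint8)
for r in range(110,260,6):
    q=np.nonzero(m[r,195:345])[0]
    if len(q): print(r,q.min()+195,q.max()+195,G(onz((q.min()+195,r),a,.020,st)),G(onz((q.max()+195,r),a,.020,st)))
E
```

```text
time: 36.42
ee_pos: [0.5406, -0.0337, 0.1841]
eef_rot: [0.001, 0.997, 0.072, 0.0]
contact_force: [-0.8, -0.9, 5.0]
finger_gap: 0.0143
finger_force: 61.6
time: 37.33
ee_pos: [0.5402, -0.0319, 0.2795]
eef_rot: [-0.0, 0.997, 0.073, -0.0]
contact_force: [-0.3, -0.0, 0.3]
finger_gap: 0.0031
finger_force: 0.0
[ 0.54015986 -0.03190778  0.27954066]
122 238 311 [0.0096 0.0201] [ 0.0096 -0.0232]
128 237 312 [0.0061 0.0207] [ 0.0061 -0.0239]
134 237 312 [0.0026 0.0208] [ 0.0026 -0.024 ]
140 237 312 [-0.001   0.0209] [-0.001  -0.0241]
146 237 312 [-0.0046  0.021 ] [-0.0046 -0.0243]
152 238 312 [-0.0082  0.0205] [-0.0082 -0.0244]
170 263 286 [-0.0193  0.0054] [-0.0193 -0.0087]
176 263 286 [-0.0231  0.0054] [-0.0231 -0.0088]
182 263 286 [-0.0269  0.0054] [-0.0269 -0.0088]
188 263 286 [-0.0307  0.0055] [-0.0307 -0.0089]
194 263 286 [-0.0346  0.0055] [-0.0346 -0.0089]
200 263 286 [-0.0385  0.0055] [-0.0385 -0.009 ]
206 263 286 [-0.0424  0.0055] [-0.0424 -0.009 ]
212 263 286 [-0.0464  0.0056] [-0.0464 -0.009 ]
218 263 286 [-0.0505  0.0056] [-0.0505 -0.0091]
224 263 285 [-0.0545  0.0056] [-0.0545 -0.0085]
230 263 285 [-0.0586  0.0056] [-0.0586 -0.0085]
236 263 285 [-0.0628  0.0057] [-0.0628 -0.0086]
```

```bash
python3 -m pendant '[[0,0.22,0,0,0,0,0],[0,0.25,0,0.1,0,0,0],[0,0.105,0,0.2,0,0,0],[0,0,0,0.1,0,0,0],[0,0,0,0.14,0,0,0],[0,0,0,0.1,0,0,0],[0,0,0,0.05,0,0,0],[0,0,0,0,0,0,0],[0,0,0,0,0,0,0]]';python3 -m pendant '[[0,0,0,0.03,0,0,0],[0,0,0,0,0,0,0],[0,0,0,0,0,0,0]]'
```

```text
time: 38.13
ee_pos: [0.5852, -0.0253, 0.2244]
eef_rot: [-0.0, 0.997, 0.073, -0.001]
contact_force: [-1.7, 1.1, 3.2]
finger_gap: 0.0002
finger_force: 1.3
time: 38.38
ee_pos: [0.5852, -0.0253, 0.2225]
eef_rot: [-0.0, 0.997, 0.073, -0.001]
contact_force: [-3.2, 0.4, 5.1]
finger_gap: 0.0002
finger_force: 2.5
```

```bash
python3 -m pendant '[[0,0,0,0.02,0,0,0],[0,0,0,0,0,0,0],[0,0,0,0.015,0,0,0],[0,0,0,0,0,0,0],[0,0,0,0,0,0,0]]'
```

```text
time: 38.8
ee_pos: [0.5852, -0.0254, 0.2223]
eef_rot: [-0.0, 0.997, 0.073, -0.0]
contact_force: [-7.3, 1.5, 26.8]
finger_gap: -0.0001
finger_force: 13.3
```

```bash
python3 -m pendant '[[0,0,0,0,0,0,0],[0,0,0,0,0,0,0],[0,0,0,0,0,0,0],[0,0,0,0,0,0,0],[0,0,0,0,0,0,0],[0,0,0,0,0,0,0],[0,0,0,0,0,0,0],[0,0,0,0,0,0,0],[0,0,0,0,0,0,0],[0,0,0,0,0,0,0]]'; python3 -m pendant '[[0,0,0,-0.1,0,0,0],[0,0,0,-0.3,0,0,0],[0,0,0,-0.3,0,0,0],[0.3,-0.2,0,-0.1,0,0,0],[0.6,-0.25,0.005,0,0,0,0],[0.6,-0.11,0.005,0,0,0,0],[0.6,0,0,0.2,0,0,0],[0.6,0,0,0.3,0,0,0],[0.6,0,0,0.3,0,0,0],[0.6,0,0,0.2,0,0,0],[0.6,0,0,0,0,0,0],[0.6,0,0,0,0,0,0]]'; python3 hd.py 271 170.5 .01
```

```text
time: 39.63
ee_pos: [0.5852, -0.0254, 0.2223]
eef_rot: [-0.0, 0.997, 0.073, -0.0]
contact_force: [-7.5, 1.5, 26.8]
finger_gap: 0.0
finger_force: 13.3
time: 40.63
ee_pos: [0.5414, -0.0329, 0.2029]
eef_rot: [0.0, 0.997, 0.073, -0.001]
contact_force: [-0.5, -0.7, 0.1]
finger_gap: 0.0509
finger_force: 0.0
head world [ 0.5855 -0.0261  0.0388] gauge [ 0.0009 -0.0007] tcp gauge [-0.0437 -0.0011] f 378.44118400621124
```

```bash
python3 -m pendant '[[0.6,0,0,0.1,0,0,0],[0.6,0,0,0.1,0,0,0],[0.6,0,0,0,0,0,0],[0.3,0,0,0,0,0,0],[0,0,0,0,0,0,0],[0,0,0,0,0,0,0],[0,0,0,0,0,0,0],[0,0,0,0,0,0,0],[0,0,0,0,0,0,0]]';python3 -m pendant '[[0,0,0,-0.035,0,0,0],[0,0,0,0,0,0,0],[0,0,-0.15,0,0,0,0],[0,0,-0.22,0,0,0,0],[0,0,-0.18,0,0,0,0],[0,0,-0.1,0,0,0,0],[0,0,0,-0.1,0,0,0],[0,0,0,-0.3,0,0,0],[0,0,0,-0.4,0,0,0],[0,0,0,0,0,0,0],[0,0,0,0,0,0,0]]'
python3 - <<'E'
from h import *
a,st=snap('wrist');
d=np.array([.6345,.2887])-st['ee_pos'][:2];W=rot(st['eef_rot']);print(d@W[:2,0]/.08,d@W[:2,1]/.08)
E
```

```text
time: 41.43
ee_pos: [0.5419, -0.0328, 0.1877]
eef_rot: [0.0, 0.997, 0.073, 0.0]
contact_force: [-0.8, -1.0, 5.7]
finger_gap: 0.014
finger_force: 59.8
time: 42.35
ee_pos: [0.5349, 0.018, 0.2559]
eef_rot: [0.0, 0.997, 0.073, 0.002]
contact_force: [0.0, -0.2, -2.0]
finger_gap: 0.0139
finger_force: 59.0
1.7237308340428539 -3.166338249054326
```

```bash
python3 -m pendant '[[0,0.11,-0.2,0,0,0,0],[0,0.215,-0.395,0,0,0,0],[0,0.215,-0.395,0,0,0,0],[0,0.215,-0.395,0,0,0,0],[0,0.215,-0.395,0,0,0,0],[0,0.215,-0.395,0,0,0,0],[0,0.215,-0.395,0,0,0,0],[0,0.215,-0.395,0,0,0,0],[0,0.11,-0.2,0,0,0,0],[0,0,0,0,0,0,0],[0,0,0,0,0,0,0],[0,0,0,0,0,0,0]]'; python3 -m pendant '[[0,0,0,0.2,0,0,0],[0,0,0,0.25,0,0,0],[0,0,0,0.17,0,0,0],[0,0,0,0.05,0,0,0],[0,0,0,0,0,0,0],[0,0,0,0,0,0,0]]'
```

```text
time: 43.4
ee_pos: [0.6332, 0.2876, 0.2525]
eef_rot: [0.001, 0.997, 0.073, -0.001]
contact_force: [-0.5, -0.1, -1.4]
finger_gap: 0.014
finger_force: 59.0
time: 43.9
ee_pos: [0.6339, 0.2888, 0.2007]
eef_rot: [0.0, 0.997, 0.073, 0.0]
contact_force: [1.1, -0.2, -1.1]
finger_gap: 0.014
finger_force: 59.0
```

```bash
python3 -m pendant '[[0,0,0,0.035,0,0,0],[0,0,0,0,0,0,0],[0.15,0,0,0,0,0,0],[0.3,0,0,0,0,0,0],[0.3,0,0,0,0,0,0],[0.3,0,0,-0.1,0,0,0],[0.3,0,0,-0.3,0,0,0],[0.3,0,0,-0.4,0,0,0],[0.3,0,0,-0.4,0,0,0],[0.8,-0.15,0,-0.2,0,0,0],[1,-0.15,0,0,0,0,0],[1,0,0,0,0,0,0]]';python3 -m pendant '[[1,0,0,0,0,0,0],[1,0,0,0,0,0,0],[1,0,0,0,0,0,0]]'
python3 - <<'E'
from h import *
a,st=snap('wrist');save(a,'w15.png');print(st['ee_pos'])
for u in [(200,150)]: pass
for q in arm.cut_out('pot',a)[:1]: print(np.round(q['extent']),q['conf'])
for l in('tee_1','round_1'):
  for q in arm.pinpoint(l,a)[:1]: print(l,q['conf'],onz(q['uv'],a,.018,st).round(4))
for q in arm.pinpoint('lid',a)[:1]: print('lid',q['conf'],onz(q['uv'],a,.004,st).round(4))
E
```

```text
time: 44.9
ee_pos: [0.6087, 0.2862, 0.3121]
eef_rot: [-0.001, 0.997, 0.074, 0.0]
contact_force: [-0.4, 0.6, -0.7]
finger_gap: 0.0608
finger_force: 0.0
time: 45.15
ee_pos: [0.6103, 0.2859, 0.309]
eef_rot: [0.0, 0.997, 0.073, -0.0]
contact_force: [0.2, -0.4, -0.1]
finger_gap: 0.0854
finger_force: 0.0
[0.61031048 0.28587127 0.30897422]
[146.  27. 368. 246.] 0.74
tee_1 0.81 [0.6773 0.2966 0.018 ]
lid 0.67 [0.4797 0.1754 0.004 ]
```

View pics/w15.png

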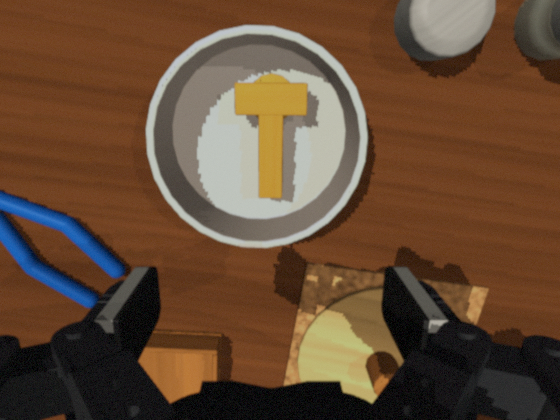

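```bash
python3 - <<'E'
from h import *
a,st=snap('wrist')
P=[onz(u,a,.05,st)[:2] for u in [(257,27),(147,136),(367,136),(257,246)]]
print(np.round(P,4).tolist(),onz((257,136),a,.05,st).round(4))
g=a['frame'];hsv=cv2.cvtColor(g,cv2.COLOR_RGB2HSV)
m=((hsv[:,:,1]<60)&(hsv[:,:,2]>90)).astype(np.uint8);m[:,:140]=0;m[:,375:]=0;m[252:]=0
c=max(cv2.findContours(m,0,1)[0],key=cv2.contourArea).reshape(-1,2)
Q=np.array([onz(p,a,.05,st)[:2] for p in c]).astype(np.float32)*1000
print(cv2.minEnclosingCircle(Q),cv2.fitEllipse(Q))
E
python3 -m pendant '[[1,-0.15,0.1,0,0,0,0],[1,-0.33,0.21,0,0,0,0],[1,-0.33,0.21,0,0,0,0],[1,-0.33,0.21,0,0,0,0],[1,-0.33,0.21,0,0,0,0],[1,-0.346,0.199,0.1,0,0,0],[1,0,0,0.3,0,0,0],[1,0,0,0.4,0,0,0],[1,0,0,0.4,0,0,0],[1,0,0,0.1,0,0,0],[1,0,0,0,0,0,0],[1,0,0,0,0,0,0]]'
```

```text
[[0.7138, 0.3092], [0.645, 0.3662], [0.6642, 0.236], [0.5842, 0.2915]] [0.6546 0.3011 0.05  ]
((649.2859497070312, 300.5899963378906), 67.03802490234375) ((649.4305419921875, 300.6564636230469), (132.64218139648438, 133.03758239746094), 152.37545776367188)
time: 46.45
ee_pos: [0.4799, 0.1745, 0.206]
eef_rot: [0.0, 0.997, 0.073, 0.0]
contact_force: [0.5, -0.8, -0.5]
finger_gap: 0.0854
finger_force: 0.0
```

```bash
python3 -m pendant '[[1,0,0,0.1,0,0,0],[1,0,0,0.13,0,0,0],[1,0,0,0,0,0,0],[0.3,0,0,0,0,0,0],[0,0,0,0,0,0,0],[0,0,0,0,0,0,0],[0,0,0,0,0,0,0],[0,0,0,0,0,0,0],[0,0,0,0,0,0,0],[0,0,0,0,0,0,0]]';python3 -m pendant '[[0,0,0,-0.2,0,0,0],[0,0,0,-0.4,0,0,0],[0,0,0,-0.4,0,0,0],[0,0,0,-0.3,0,0,0],[0,0,0,-0.2,0,0,0],[0,0,0,0,0,0,0],[0,0,0,0,0,0,0],[0,0,0,0,0,0,0]]'
python3 - <<'E'
from h import *
a,st=snap('wrist');
d=np.array([.650,.3015])-st['ee_pos'][:2];W=rot(st['eef_rot']);print(st['ee_pos'],d@W[:2,0]/.08,d@W[:2,1]/.08)
E
```

```text
time: 47.28
ee_pos: [0.4796, 0.1745, 0.1877]
eef_rot: [-0.0, 0.997, 0.073, 0.0]
contact_force: [-0.2, -0.1, 5.0]
finger_gap: 0.0243
finger_force: 58.7
time: 47.95
ee_pos: [0.479, 0.1745, 0.3062]
eef_rot: [0.0, 0.997, 0.073, -0.001]
contact_force: [-0.1, 0.3, -2.7]
finger_gap: 0.0238
finger_force: 59.1
[0.47895972 0.17452004 0.30617875] 2.347559193231575 -1.256725410500904
```

```bash
python3 -m pendant '[[0,0.2,-0.11,0,0,0,0],[0,0.4,-0.215,0,0,0,0],[0,0.4,-0.215,0,0,0,0],[0,0.4,-0.215,0,0,0,0],[0,0.4,-0.215,0,0,0,0],[0,0.35,-0.185,0,0,0,0],[0,0.2,-0.1,0,0,0,0],[0,0,0,0.2,0,0,0],[0,0,0,0.3,0,0,0],[0,0,0,0.2,0,0,0],[0,0,0,0,0,0,0],[0,0,0,0,0,0,0]]'; python3 -m pendant '[[0,0,0,0,0,0,0],[0,0,0,0,0,0,0]]';python3 - <<'E'
from h import *
a,st=snap('wrist');b,_=snap('side')
d=np.array([.650,.3015])-st['ee_pos'][:2];W=rot(st['eef_rot']);print(st['ee_pos'],d@W[:2,0]/.08,d@W[:2,1]/.08,W[:,2])
E
```

```text
time: 49.0
ee_pos: [0.6499, 0.3009, 0.2484]
eef_rot: [0.001, 0.997, 0.073, -0.003]
contact_force: [1.2, -0.6, -1.5]
finger_gap: 0.0243
finger_force: 59.1
time: 49.17
ee_pos: [0.6514, 0.3015, 0.2523]
eef_rot: [-0.0, 0.997, 0.073, 0.001]
contact_force: [0.9, -0.9, -2.5]
finger_gap: 0.0243
finger_force: 59.1
[0.65141273 0.30146275 0.25234085] -0.01740128740065648 -0.003041955609045909 [ 2.13213879e-03  7.66046389e-04 -9.99997434e-01]
```

```bash
python3 -m pendant '[[0,-0.015,0,0.1,0,0,0],[0,0,0,0.08,0,0,0],[0,0,0,0.04,0,0,0],[0,0,0,0.03,0,0,0],[0,0,0,0,0,0,0],[0,0,0,0,0,0,0]]';python3 -m pendant '[[0,0,0,0.02,0,0,0],[0,0,0,0.015,0,0,0],[0,0,0,0,0,0,0],[0,0,0,0,0,0,0]]'
```

```text
time: 49.77
ee_pos: [0.6496, 0.3012, 0.231]
eef_rot: [0.0, 0.997, 0.073, -0.0]
contact_force: [0.7, -0.8, -2.0]
finger_gap: 0.0244
finger_force: 59.4
time: 50.1
ee_pos: [0.6499, 0.3012, 0.2298]
eef_rot: [-0.0, 0.997, 0.073, 0.001]
contact_force: [-1.8, -1.0, 6.3]
finger_gap: 0.0245
finger_force: 60.0
```

Seated at 0.2298 with contact force. Release, back off and check.

```bash
python3 -m pendant '[[0.3,0,0,0,0,0,0],[0.8,0,0,0,0,0,0],[1,0,0,0,0,0,0],[1,0,0,0,0,0,0],[1,0,0,-0.1,0,0,0],[1,0,0,-0.4,0,0,0],[1,0,0,-0.5,0,0,0],[1,-0.3,0,-0.5,0,0,0],[1,-0.4,0,-0.3,0,0,0],[1,-0.4,0,0,0,0,0],[1,0,0,0,0,0,0],[1,0,0,0,0,0,0]]';python3 -m pendant '[[1,0,0,0,0,0,0],[1,0,0,0,0,0,0],[1,0,0,0,0,0,0]]'>/dev/null
python3 - <<'E'
from h import *
a,st=snap('wrist');save(a,'w16.png');print(st['ee_pos'],st['time'])
g=arm.cut_out('lid',a)[0];r=g['region'].astype(np.uint8)
c=max(cv2.findContours(r,0,1)[0],key=cv2.contourArea).reshape(-1,2)
Q=np.array([onz(p,a,.055,st)[:2] for p in c]).astype(np.float32)*1000
print(g['conf'],cv2.minEnclosingCircle(Q),cv2.fitEllipse(Q))
b,_=snap('scene');s,_=snap('side')
f=lambda l:(arm.pinpoint(l,b),arm.pinpoint(l,s))
for l in('lid','pot'):
  x,y=f(l)
  if x and y: print(l,meet(ray(x[0]['uv'],b),ray(y[0]['uv'],s)).round(4))
cv2.imwrite('pics/fin.png',np.hstack([cv2.resize(b['frame'][140:340,180:450],(400,300)),cv2.resize(s['frame'][100:280,200:380],(400,300))])[:,:,::-1])
E
```

```text
time: 51.1
ee_pos: [0.5633, 0.2888, 0.369]
eef_rot: [-0.0, 0.997, 0.074, -0.001]
contact_force: [0.6, 0.5, -0.1]
finger_gap: 0.0853
finger_force: 0.0
[0.56612069 0.28870577 0.36785653] 51.35
0.91 ((650.4638061523438, 301.8748474121094), 68.78914642333984) ((644.3358764648438, 301.03448486328125), (119.35697937011719, 141.13656616210938), 8.47771167755127)
lid [0.6487 0.2954 0.0473]
```

View pics/fin.png

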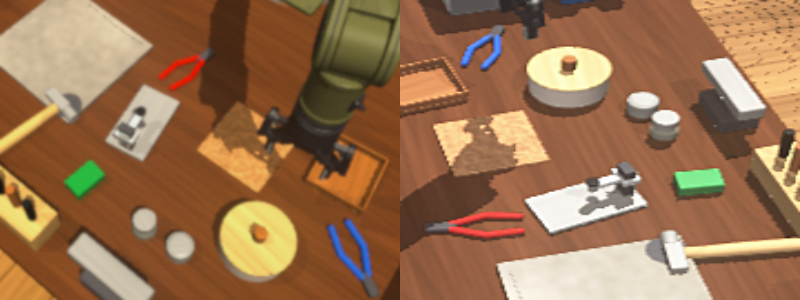

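The lid sits level on the pot: the fitted circle is at (0.650, 0.302) with a 68.8 mm radius. The gauge is up, the mat is empty and the bystanders are undisturbed.

```bash
python3 -c "
from cell import arm; print(arm.job_done())"
```

```text
the job is handed in; nothing more can be done
None
```

I measured the round and T-shaped blanks at about 13 mm each and put both in the pot (there was no square one), then put the lid back on and handed the job in; the verdict was not shown.

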